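# Seat a handheld radio in its programming dock

### The job

Pick up the handheld radio with the orange band and load it, face up, into the blue programming dock: tip its foot end in under the yellow hood, push it gently back against the spring plate (feel for it: the cradle is clamped anywhere along its slide; do not drive the plate onto its stop), and lower the antenna end behind the low front wall until the radio lies fully home, flat and square on the pocket floor. Let go of it there, and leave the other radio and the other loose things where they are.

Things in the scene. Friction and masses are not known exactly. Their poses are not given: they have to be found in the camera images.
- radio: Radio to load: black box 120 (x) x 54 (y) x 34 (z) mm, about 0.3 kg, orange band near the antenna end, lying face up. Origin: centre of the box's underside. +x to the antenna end, +z out of its face (screen, keys). A stub antenna (13 mm thick, 70 long, axis at y 14, z 22) and a 13 mm long knob (y -14) stick out at +x; the plain -x end is the foot. Grasp it across its long sides (54 mm).
- antenna_tip (a point): Free end of the orange-banded radio's antenna, at (130, 14, 22) mm in the radio's frame.
- dock: Programming dock, fixed: blue base plate 220 x 116 x 14 mm, its top is the pocket floor, carrying a black cradle with a yellow hood. Origin: on the desk under the slide's middle (base from x -124 to 96 mm); +x from the hood to the low front wall, z up. The cradle is clamped anywhere within 22 mm to either side of the middle along x, not across; its setting is not given and must be felt (or seen).
- slide_mid (a point): Pocket floor in the slide's middle (14 mm above the dock's origin, same axes): with the cradle set at c (-22 to 22 mm) the loaded radio's origin lies at x = c, y = 0, z = 0 here, its +x along the dock's. Cradle, x from its own middle (add c), heights above the floor: front wall inner face x 60, 8 thick, 10 high; yellow hood from x -92 to its edge at -54, underside 39 high, 6 thick.
- plate (a joint): Travel (m) of the copper spring plate under the hood, 52 mm wide, 3 to 33 mm above the floor: 0 = free, face at cradle x -58 mm; 0.012 = on its stop, -70 (keep below 0.0105). Resists with 2.7 N at 0, 4.5 N at 0.002 (radio home), 10 N at 0.008. It must go back 5 to 8 mm before the antenna end can pass down behind the front wall (hood edge to wall: 114 mm), and then holds the radio to that wall.
- pocket_side (a point): Inner face of the pocket's side wall on the +y side: y 28.5 mm (pocket 57 wide), at the pocket floor in the slide's middle. Walls from the cradle's middle: x -92 to -46 under the hood, 39 high; low rails x -46 to -32 and x 34 to 60, 14 high, the latter with flared tops to 20 high. From x -32 to 34 the sides are open: fingers fit down to the base plate there.
- radio_blue: A second radio of the same build and size, but with a blue band: leave alone. Origin and axes as the other radio's.
- mug: White mug, 80 mm across, 95 mm high, standing on the desk; leave alone. Origin: centre of its underside.
- battery: Grey spare battery pack 90 x 52 x 20 mm; leave alone. Origin: centre of its underside.
- screwdriver: Screwdriver lying on the desk; leave alone. Origin: centre of its underside.
- marker: White and blue marker, 125 x 14 mm, lying on the desk; leave alone. Origin: centre of its underside.
There are look-alikes about, which are no part of the job. Leave any red look-alike of the dock alone.

How it is judged:
By the outcome, as a careful person would: the job done as asked, in the order asked, and still so for the second after the job is handed in, with the robot touching nothing.
It also fails if it takes over 46 s, if anything falls off the work surface, if the arm or the gripper's body presses on something with over 40 N, if the wrist force passes 120 N, or if a joint passes its speed limit or range.

### The arm

A 6-joint arm with a two-finger parallel gripper is mounted at the origin on the work surface. World frame = base frame: x ahead of the robot, y to its left, z up, the work surface at z = 0. Lengths are in m, angles in rad, forces in N, time in s.
With the tool pointing down it reaches from about 0.3 to 0.875 m from the base axis. Payload 6.4 kg.
Tool frame: the origin (TCP) lies midway between the tips of the shut fingers; the grasp point (between the pads) lies 19 mm behind it; z points along the fingers, y is the line along which they close (so a half turn about z gives the same grasp; the last joint's range is limited). The gripper opens to 85 mm and grips with 20 to 120 N. Pads are 22 mm wide; open, the fingers measure 114 mm over their backs; the gripper's body (76 mm by 85 mm) begins 54 mm behind the grasp point. The pads swing forward as they close: fully open they stand 13 mm farther back than shut.
Start: joints at [-1.311, 0.181, 1.607, -0, 1.354, -0.206], TCP at [0.258, -0.514, 0.231] pointing down, gripper open.
Joint ranges: [-2.99, 2.99], [-0.89, 2.07], [0.3, 2.58], [-1.14, 4.28], [0, 2.63], [-3.12, 3.12]. Speed limits (rad/s): [2.57, 2.57, 3.01, 3.14, 3.14, 3.14].

### API

Orientations are given as a unit quaternion [w, x, y, z].
In Python, from bench import ctrl, vision, workorder gives the robot as it stands. The module is installed in compiled form; this text tells all that it offers.
- The arm moves only by the tool servo_tool, never from a script. Its argument "steps" is a list of rows, each an object of numbers: "dx", "dy", "dz": the shift along the world's x, y, z as a fraction of full scale; "wx", "wy", "wz": the turn, a rotation vector about the world's x, y, z as a fraction of full scale. A call has exactly 5 rows; each row is the pose to reach, as a shift and turn from the pose commanded when the call began, turning the shorter way round; what a row does not reach only later rows make up. Full scale, the value 1, is 100 mm for a shift and pi rad for a turn. A row lasts 1/12 s, in which the tool goes at most 41.7 mm and 7.16 degrees, less where a joint would pass 70% of its speed; a pose out of reach is approached as far as the arm can. A call with a number of a shift or a turn outside -1 to 1 is refused whole. A call with a gripper value outside its range is refused whole. "jaw" is the opening, from 0 (shut) to 1 (fully open), set as the call begins (left out, the last holds). The fingers move at their own pace and stop on an object; the grip force is fixed at half the most. Time passes only in rows, so rows that repeat a pose let the fingers close, or fill a call up. It gives the time, the measured TCP pose, the force, the opening and the grip force at its end, in the units of the state.
- ctrl.get_obs(): the state, without advancing time (a new reading comes with each control period).
- vision.camera(name): name is "side" or "top"; returns a dict with "frame" (420x560x3 uint8, red, green, blue), "vfov" (degrees; the focal length in pixels is half the picture's height over the tangent of half this angle, whatever the lens; pixels are square), "cx", "cy" (the principal point, pixels), "camera_from_world" (4x4, takes a point from world to camera coordinates). Camera axes: x right, y up, looking along -z (the intrinsics and any distortion apply to the point x, -y, -z); pixel columns grow to the right and rows downward; lengths in m; the calibration is good to about 2 mm. A picture is of the moment at which its call begins. There is no depth.
- workorder.hand_in(): hands the job in; it is judged then, once.
The state is a dict: "time_s": time; "q": joint angles; "dq": joint speeds; "joint_efforts": joint torques, N m; "eef_pos": TCP position; "eef_rot": TCP orientation; "wrist_force": force on the tool from outside, world axes, zero at the start; "torque": the same for the moment, N m; "opening": opening from 0.0 (shut) to 1.0 (fully open); "grasp_force": force on a finger pad.
Only numpy, scipy, OpenCV 4.12 (cv2) and the standard library are available. Lean on these libraries where they do the work, as an engineer would, in place of code of your own. Each camera call takes 0.05 s, during which the arm holds its last target. There are 200 camera calls.

## Working session

There is one attempt and no reset: what is moved stays moved. The work goes in short steps, Python scripts to look and compute and a tool call to move; the robot and the scene stay as the last step left them, time stands still between calls to the robot, and variables do not carry over. Pictures are saved under pics/ and viewed, at most 10 in all, crops included, and the job is handed in when it is done.

Besides the shell and the picture viewer there is one more tool, called after "Request:" as name(argument=value, ...) on one line, values as JSON. servo_tool: Moves the arm, as the interface text tells. Its arguments: {"type":"object","properties":{"steps":{"type":"array","items":{"type":"object","properties":{"dx":{"type":"number"},"dy":{"type":"number"},"dz":{"type":"number"},"wx":{"type":"number"},"wy":{"type":"number"},"wz":{"type":"number"}}}},"jaw":{"type":"number"}},"required":["steps"]}

```bash
mkdir -p pics
cat > h.py <<'E'
import numpy as np, cv2
from bench import ctrl, vision, workorder
def cam(n):
    c=vision.camera(n); f=210/np.tan(np.radians(c["vfov"])/2); c["f"]=f; return c
def ray(c,u,v):
    T=np.array(c["camera_from_world"]); d=np.array([(u-c["cx"])/c["f"],-(v-c["cy"])/c["f"],-1.])
    return -T[:3,:3].T@T[:3,3], T[:3,:3].T@d
def onz(c,u,v,z):
    o,d=ray(c,u,v); return o+d*(z-o[2])/d[2]
def proj(c,p):
    T=np.array(c["camera_from_world"]); q=T[:3,:3]@np.array(p)+T[:3,3]
    return c["cx"]+c["f"]*q[0]/-q[2], c["cy"]-c["f"]*q[1]/-q[2]
def save(c,n,crop=None,s=1):
    im=c["frame"][...,::-1]
    if crop: im=im[crop[1]:crop[3],crop[0]:crop[2]]
    cv2.imwrite("pics/"+n,cv2.resize(im,None,fx=s,fy=s,interpolation=cv2.INTER_CUBIC))
E
python3 - <<'E'
from h import *
for n in("top","side"):
    c=cam(n); save(c,n+"0.png",s=1.42); print(n,{k:v for k,v in c.items() if k!="frame"}); np.save(n+"0.npy",c["frame"])
o=ctrl.get_obs(); print(o)
E
```

```text
top {'vfov': 45.27535255711931, 'cx': 279.51899977204687, 'cy': 210.33395057641812, 'camera_from_world': array([[-0.00630078, -0.99996147, -0.00611212, -0.00872982],
       [ 0.98450168, -0.0072744 ,  0.17522422, -0.53903989],
       [-0.17526193, -0.00491334,  0.98450958, -1.59389919],
       [ 0.        ,  0.        ,  0.        ,  1.        ]]), 'f': np.float64(503.5590231024162)}
side {'vfov': 56.18374384989904, 'cx': 275.56295116835867, 'cy': 213.02696583602295, 'camera_from_world': array([[ 0.99462282, -0.10078819, -0.02381584, -0.5132542 ],
       [ 0.07717351,  0.56795346,  0.81943463, -0.09441253],
       [-0.06906304, -0.81686633,  0.57267765, -1.22717451],
       [ 0.        ,  0.        ,  0.        ,  1.        ]]), 'f': np.float64(393.4293696037924)}
{'time_s': 0.1, 'q': array([-1.31131961e+00,  1.81488104e-01,  1.60788270e+00, -5.45006014e-06,
        1.35379444e+00, -2.06296494e-01]), 'dq': array([ 9.19558566e-05, -2.10150256e-03, -3.80311552e-03,  1.14875674e-03,
        6.53959812e-04,  4.81482711e-04]), 'joint_efforts': array([ 4.86569752e-04, -4.45877016e+01, -3.52241457e+01, -2.91836341e-04,
        4.07413449e-03,  1.93558705e-06]), 'eef_pos': array([ 0.25812948, -0.51326209,  0.23047446]), 'eef_rot': array([-7.85944978e-04,  9.73003822e-01,  2.30787662e-01, -2.35648902e-05]), 'wrist_force': array([0.8036352 , 0.28211391, 0.78430848]), 'torque': array([ 0.06502424, -0.02403314,  0.01505409]), 'grasp_force': 0.0, 'opening': 1.002271617753326}
```

View pics/top0.png

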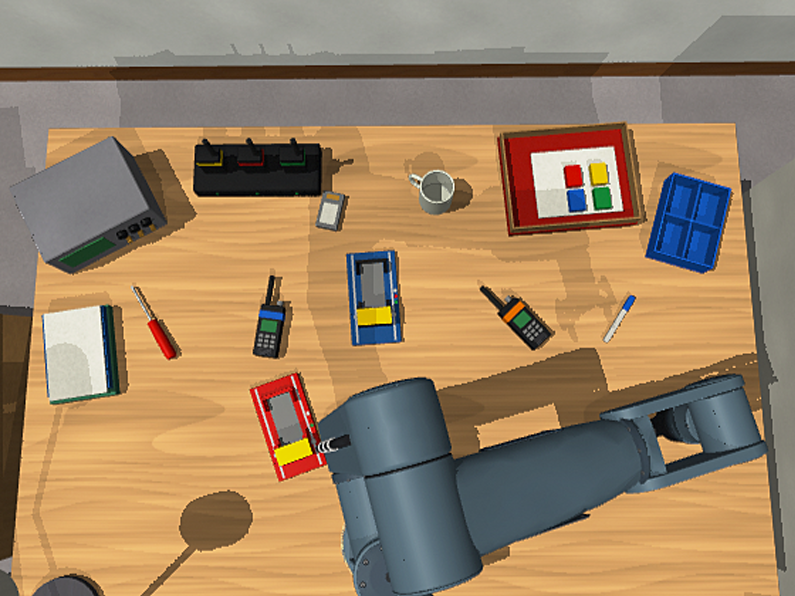

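View pics/side0.png

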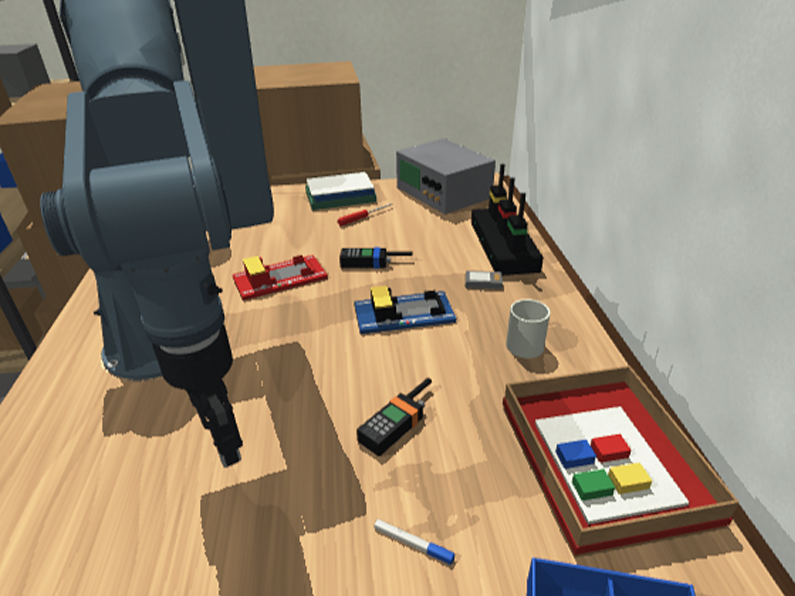

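The top view shows these candidates (800-wide pixels):
- **Radios:** orange-banded at (515,315), blue-banded at (270,325). The black rack at (258,170) also holds stub shapes.
- **Docks:** blue at (375,300), red look-alike at (288,425). The blue tray at (690,222) is not a dock.

I choose the orange-banded radio and the blue dock, and check both in one close crop.

Run:
```python
from h import *
c=cam("top"); im=c["frame"]; s=cam("side"); ims=s["frame"]
a=cv2.resize(im[170:250,235:290][...,::-1],None,fx=6,fy=6,interpolation=cv2.INTER_CUBIC)
b=cv2.resize(im[190:255,330:395][...,::-1],None,fx=6,fy=6,interpolation=cv2.INTER_CUBIC)
H=480;A=np.zeros((H,330+390,3),np.uint8);A[:,:330]=a;A[:390,330:]=b;cv2.imwrite("pics/crop1.png",A)
hsv=cv2.cvtColor(im,cv2.COLOR_RGB2HSV)
def rect(mask,z,name,off):
    cs,_=cv2.findContours(mask,0,1); k=max(cs,key=cv2.contourArea)+np.array(off)
    r=cv2.minAreaRect(k); P=np.array([onz(c,u,v,z)[:2] for u,v in cv2.boxPoints(r)])
    e=P[1]-P[0];g=P[2]-P[1]; print(name,r,"ctr",P.mean(0).round(4),"L",np.linalg.norm(e).round(4),np.linalg.norm(g).round(4),"ang",np.degrees(np.arctan2(e[1],e[0])).round(2),np.degrees(np.arctan2(g[1],g[0])).round(2))
# blue dock: blue mask in window
w=hsv[165:250,235:290]; m=((w[...,0]>100)&(w[...,0]<125)&(w[...,1]>120)&(w[...,2]>40)).astype(np.uint8)
rect(cv2.morphologyEx(m,cv2.MORPH_CLOSE,np.ones((9,9))),.014,"dock",(235,165))
m=((w[...,0]>22)&(w[...,0]<33)&(w[...,1]>200)&(w[...,2]>120)).astype(np.uint8); rect(m,.059,"hood",(235,165))
w=hsv[190:255,330:395]
m=((w[...,0]>8)&(w[...,0]<17)&(w[...,1]>225)&(w[...,2]>180)).astype(np.uint8); rect(m,.034,"band",(330,190))
m=(w[...,2]<75).astype(np.uint8); rect(cv2.morphologyEx(m,cv2.MORPH_OPEN,np.ones((3,3))),.0,"dark",(330,190))
```

```text
dock ((262.5941467285156, 209.22354125976562), (64.1949691772461, 34.436729431152344), 85.60128784179688) ctr [0.5503 0.0442] L 0.1159 0.2174 ang -85.93 -176.04
hood ((263.16925048828125, 222.2081756591797), (11.539982795715332, 23.76612663269043), 86.42366790771484) ctr [0.4985 0.0405] L 0.0768 0.0376 ang -86.79 -176.74
band ((361.75, 219.25), (4.242640018463135, 16.26345443725586), 45.0) ctr [ 0.5098 -0.2814] L 0.0543 0.0138 ang -45.79 -136.74
dark ((372.5000305175781, 231.50003051757812), (26.870054244995117, 16.970561981201172), 45.0) ctr [ 0.4738 -0.321 ] L 0.0578 0.0885 ang -45.86 -136.73
```

View pics/crop1.png

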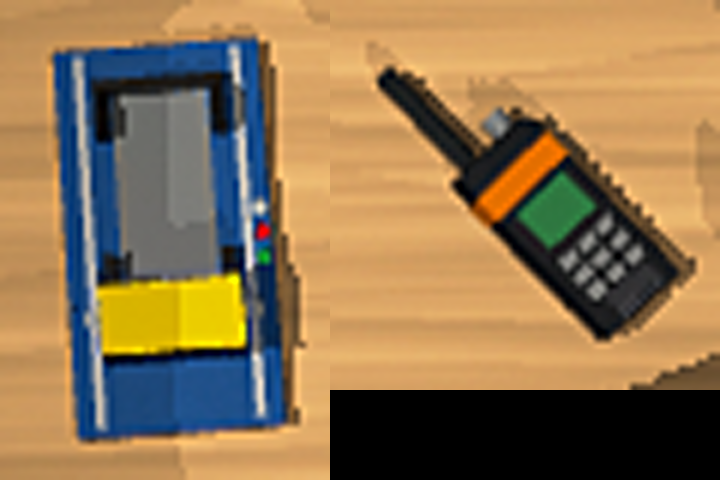

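The crop confirms the orange-banded radio, antenna up-left at (385,75), and the blue dock with its yellow hood at the near end. Next I work out the grasp.

Run:
```python
from h import *
c=cam("top"); s=cam("side")
print("cam",ray(c,0,0)[0].round(3),ray(s,0,0)[0].round(3))
P=lambda x,y,z:onz(c,330+(x-330)/6,190+y/6,z)
for n,q in dict(antmid=(506,150,.034),foot0=(648,304,0),foot34=(648,304,.034),tip=(385,75,.022)).items(): print(n,P(*q).round(4))
def band(cc,win):
    h=cv2.cvtColor(cc["frame"],cv2.COLOR_RGB2HSV)[win[1]:win[3],win[0]:win[2]]
    m=(h[...,0]>8)&(h[...,0]<17)&(h[...,1]>225)&(h[...,2]>150); y,x=np.nonzero(m)
    M=np.stack([x,y],1).astype(np.float32); return M.mean(0)+[win[0],win[1]],len(x)
print(band(c,(330,190,395,255)))
save(s,"side_crop.png",(245,195,325,325),s=4.5)
b,n=band(c,(330,190,395,255)); B=onz(c,*b,.034); print(B.round(4),proj(s,B))
```

```text
cam [ 0.251 -0.02   1.664] [ 0.433 -1.001  0.768]
antmid [ 0.5239 -0.2739  0.034 ]
foot0 [ 0.4427 -0.3547  0.    ]
foot34 [ 0.4388 -0.3478  0.034 ]
tip [ 0.5685 -0.2104  0.022 ]
(array([361.44578362, 218.84337425]), 83)
[ 0.5111 -0.2804  0.034 ] (np.float64(284.31360992925335), np.float64(285.33636048008464))
```

View pics/side_crop.png

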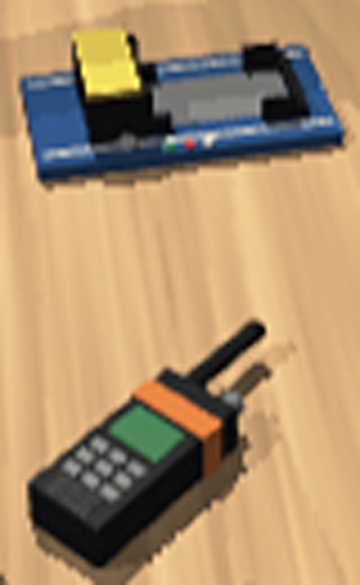

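Request:
servo_tool(steps=[{"dx": 0.25,"dy": 0.2,"wz": 0.02},{"dx": 0.5,"dy": 0.4,"wz": 0.04},{"dx": 0.75,"dy": 0.6,"wz": 0.06},{"dx": 0.95,"dy": 0.8,"wz": 0.08},{"dx": 1.0,"dy": 0.95,"wz": 0.1}], jaw=1)

```text
$.steps[0]: bad value
```

Run:
```python
from h import *
c=cam("top"); s=cam("side"); a=np.radians(44.5)
R=lambda p:(.4855+(p[0]*np.cos(a)-p[1]*np.sin(a))/1e3,-.312+(p[0]*np.sin(a)+p[1]*np.cos(a))/1e3,p[2]/1e3)
for p in [(-60,-27,0),(-60,-27,34),(-60,27,34),(60,27,34),(60,-27,34),(60,-27,0),(130,14,22)]:
    u=proj(s,R(p)); v=proj(c,R(p)); print(p,"side crop",round((u[0]-245)*4.5),round((u[1]-195)*4.5),"top crop",round(330+(v[0]-330)*6),round((v[1]-190)*6))
```

```text
(-60, -27, 0) side crop 107 584 top crop 680 270
(-60, -27, 34) side crop 105 541 top crop 693 262
(-60, 27, 34) side crop 29 493 top crop 625 332
(60, 27, 34) side crop 168 370 top crop 464 177
(60, -27, 34) side crop 242 412 top crop 532 108
(60, -27, 0) side crop 241 454 top crop 523 119
(130, 14, 22) side crop 257 330 top crop 386 75
```

Request:
servo_tool(steps=[{"dx": 0.25,"dy": 0.2,"dz": 0,"wx": 0,"wy": 0,"wz": 0.02},{"dx": 0.5,"dy": 0.4,"dz": 0,"wx": 0,"wy": 0,"wz": 0.04},{"dx": 0.75,"dy": 0.6,"dz": 0,"wx": 0,"wy": 0,"wz": 0.06},{"dx": 0.95,"dy": 0.8,"dz": 0,"wx": 0,"wy": 0,"wz": 0.08},{"dx": 1.0,"dy": 0.95,"dz": 0,"wx": 0,"wy": 0,"wz": 0.1}], jaw=1)

```text
time_s: 0.82
eef_pos: [0.3606, -0.417, 0.2313]
eef_rot: [0.0, 0.924, 0.383, 0.001]
wrist_force: [-1.0, 0.5, 0.1]
opening: 1.002
grasp_force: 0.0
```

Run:
```python
from h import *
c=cam("top"); s=cam("side"); a=np.radians(44.5)
R=lambda p:(.4855+(p[0]*np.cos(a)-p[1]*np.sin(a))/1e3,-.312+(p[0]*np.sin(a)+p[1]*np.cos(a))/1e3,p[2]/1e3)
out=[]
for k,w in((c,(330,185,395,255)),(s,(245,265,315,325))):
    A=cv2.resize(k["frame"][w[1]:w[3],w[0]:w[2]][...,::-1],None,fx=5.6,fy=5.6,interpolation=cv2.INTER_NEAREST)
    A=cv2.convertScaleAbs(A,alpha=1.5,beta=20)
    for z,col in((0,(255,0,0)),(34,(255,0,255))):
        q=[proj(k,R((x,y,z))) for x,y in((-60,-27),(-60,27),(60,27),(60,-27))]
        q=np.array([[(u+.5-w[0])*5.6,(v+.5-w[1])*5.6] for u,v in q]).astype(np.int32); cv2.polylines(A,[q],True,col,1)
    out.append(A)
H=max(o.shape[0] for o in out); out=[cv2.copyMakeBorder(o,0,H-o.shape[0],0,0,0) for o in out]
cv2.imwrite("pics/ov.png",np.hstack(out))
```

```text
(no output)
```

View pics/ov.png

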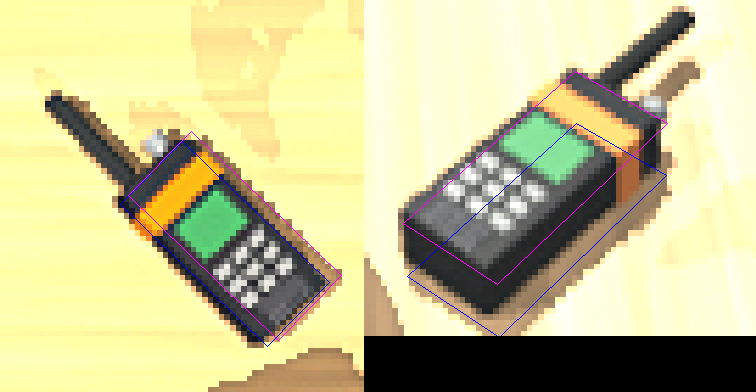

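The overlay shows the radio about 5.5 mm toward its own +y from my guess: the right edge at (190,135)–(330,278) lies left of the drawn line. Corrected origin is about (0.4816, -0.308), yaw 45°.

Request:
servo_tool(steps=[{"dx": 0.3,"dy": 0.27,"dz": -0.1,"wx": 0,"wy": 0,"wz": 0},{"dx": 0.6,"dy": 0.54,"dz": -0.3,"wx": 0,"wy": 0,"wz": 0},{"dx": 0.9,"dy": 0.8,"dz": -0.5,"wx": 0,"wy": 0,"wz": 0},{"dx": 1.0,"dy": 0.9,"dz": -0.7,"wx": 0,"wy": 0,"wz": 0},{"dx": 1.0,"dy": 0.9,"dz": -0.8,"wx": 0,"wy": 0,"wz": 0}])

```text
time_s: 1.33
eef_pos: [0.4593, -0.3258, 0.1485]
eef_rot: [-0.002, 0.925, 0.381, -0.0]
wrist_force: [-0.9, -0.6, -0.7]
opening: 1.002
grasp_force: 0.0
```

Request:
servo_tool(steps=[{"dx": 0.15,"dy": 0.12,"dz": -0.1,"wx": 0,"wy": 0,"wz": 0},{"dx": 0.21,"dy": 0.19,"dz": -0.3,"wx": 0,"wy": 0,"wz": 0},{"dx": 0.21,"dy": 0.19,"dz": -0.5,"wx": 0,"wy": 0,"wz": 0},{"dx": 0.21,"dy": 0.19,"dz": -0.65,"wx": 0,"wy": 0,"wz": 0},{"dx": 0.21,"dy": 0.19,"dz": -0.7,"wx": 0,"wy": 0,"wz": 0}])

```text
time_s: 1.75
eef_pos: [0.4774, -0.3099, 0.0787]
eef_rot: [-0.002, 0.925, 0.379, -0.001]
wrist_force: [-0.5, -0.1, 0.5]
opening: 1.001
grasp_force: 0.0
```

Run:
```python
from h import *
s=cam("side"); save(s,"s2.png",(225,190,345,330),s=4.2); print(ctrl.get_obs()["eef_pos"])
```

```text
[ 0.47748069 -0.30996028  0.07895606]
```

View pics/s2.png

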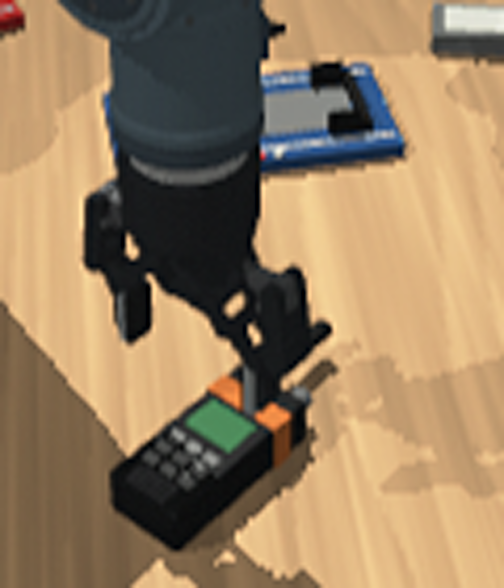

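The crop shows the fingertips at (130,335) and (258,405), straddling the radio's long sides. The midpoint is within about 4 mm of the body's centre, so I descend and grip.

Request:
servo_tool(steps=[{"dx": 0.04,"dy": 0.02,"dz": -0.1,"wx": 0,"wy": 0,"wz": 0},{"dx": 0.04,"dy": 0.02,"dz": -0.3,"wx": 0,"wy": 0,"wz": 0},{"dx": 0.04,"dy": 0.02,"dz": -0.5,"wx": 0,"wy": 0,"wz": 0},{"dx": 0.04,"dy": 0.02,"dz": -0.68,"wx": 0,"wy": 0,"wz": 0},{"dx": 0.04,"dy": 0.02,"dz": -0.77,"wx": 0,"wy": 0,"wz": 0}])

```text
time_s: 2.22
eef_pos: [0.4828, -0.3079, 0.0029]
eef_rot: [-0.0, 0.925, 0.38, -0.0]
wrist_force: [0.2, 0.3, -0.0]
opening: 1.002
grasp_force: 0.0
```

Request:
servo_tool(steps=[{"dx": 0,"dy": 0,"dz": 0,"wx": 0,"wy": 0,"wz": 0},{"dx": 0,"dy": 0,"dz": 0,"wx": 0,"wy": 0,"wz": 0},{"dx": 0,"dy": 0,"dz": 0,"wx": 0,"wy": 0,"wz": 0},{"dx": 0,"dy": 0,"dz": 0,"wx": 0,"wy": 0,"wz": 0},{"dx": 0,"dy": 0,"dz": 0,"wx": 0,"wy": 0,"wz": 0}], jaw=0.5)

```text
time_s: 2.63
eef_pos: [0.4844, -0.3088, 0.006]
eef_rot: [0.001, 0.925, 0.38, 0.001]
wrist_force: [-0.3, -0.4, 4.2]
opening: 0.624
grasp_force: 64.5
```

Request:
servo_tool(steps=[{"dx": 0,"dy": 0,"dz": 0,"wx": 0,"wy": 0,"wz": 0},{"dx": 0,"dy": 0,"dz": 0,"wx": 0,"wy": 0,"wz": 0},{"dx": 0,"dy": 0,"dz": 0,"wx": 0,"wy": 0,"wz": 0},{"dx": 0,"dy": 0,"dz": 0,"wx": 0,"wy": 0,"wz": 0},{"dx": 0,"dy": 0,"dz": 0,"wx": 0,"wy": 0,"wz": 0}])

```text
time_s: 3.05
eef_pos: [0.4843, -0.3089, 0.006]
eef_rot: [0.001, 0.925, 0.38, 0.001]
wrist_force: [-0.3, -0.4, 6.7]
opening: 0.623
grasp_force: 64.9
```

Request:
servo_tool(steps=[{"dx": 0,"dy": 0,"dz": 0.15,"wx": 0,"wy": 0,"wz": 0},{"dx": 0,"dy": 0,"dz": 0.4,"wx": 0,"wy": 0,"wz": 0},{"dx": 0,"dy": 0,"dz": 0.7,"wx": 0,"wy": 0,"wz": 0},{"dx": 0,"dy": 0,"dz": 0.95,"wx": 0,"wy": 0,"wz": 0},{"dx": 0,"dy": 0,"dz": 1.0,"wx": 0,"wy": 0,"wz": 0}])

```text
time_s: 3.47
eef_pos: [0.4853, -0.3095, 0.1088]
eef_rot: [0.003, 0.925, 0.38, 0.001]
wrist_force: [1.4, -1.6, -2.4]
opening: 0.621
grasp_force: 64.3
```

Run:
```python
from h import *
c=cam("top"); s=cam("side"); save(s,"s3.png",(225,150,345,330),s=3.3)
im=np.load("top0.npy"); hsv=cv2.cvtColor(im,cv2.COLOR_RGB2HSV)
# blue-ness edge lines, subpixel, left/right/top/bottom of base
bl=(im[...,2].astype(float)-im[...,0]); 
def cross(p,axis):  # p profile, first half crossing from outside
    hi=60; i=np.argmax(p>0); 
    return (i-1)+(0-p[i-1])/(p[i]-p[i-1])
L=[];Rr=[];T=[];B=[]
for v in range(185,232):
    r=bl[v,238:295]; L.append((238+cross(r,0)+0,v)); Rr.append((294-cross(r[::-1],0),v))
for u in range(250,276):
    r=bl[165:255,u]; T.append((u,165+cross(r,0))); B.append((u,254-cross(r[::-1],0)))
def line(Q,z,name,ax):
    P=np.array([onz(c,u,v,z)[:2] for u,v in Q]); 
    k=1-ax; f=np.polyfit(P[:,ax],P[:,k],1)
    for _ in range(3):
        e=P[:,k]-np.polyval(f,P[:,ax]); g=abs(e)<.003; f=np.polyfit(P[g,ax],P[g,k],1)
    print(name,"slope deg",np.degrees(np.arctan(f[0])).round(2),"at",.55 if ax==0 else .044,np.polyval(f,.55 if ax==0 else .044).round(4),g.sum(),"rms",e[g].std().round(4))
for z in (.014,0): line(L,z,"left +y z%g"%z,0);line(Rr,z,"right -y",0);line(T,z,"top +x",1);line(B,z,"bot -x",1)
# white stripes
w=(hsv[...,1]<70)&(hsv[...,2]>150); 
for n,(a,b) in dict(ls=(242,256),rs=(268,285)).items():
    y,x=np.nonzero(w[175:245,a:b]); Q=[(x[y==t].mean()+a,t+175) for t in np.unique(y)]; line(Q,.014,n,0)
# hood edges
h=((hsv[...,0]>22)&(hsv[...,0]<33)&(hsv[...,1]>200)&(hsv[...,2]>100))[165:250,235:290]
y,x=np.nonzero(h); 
Q=[(t+235,165+y[x==t].min()-.5) for t in range(x.min()+2,x.max()-1)]; line(Q,.059,"hood front edge top",1)
Q=[(t+235,165+y[x==t].max()+.5) for t in range(x.min()+2,x.max()-1)]; line(Q,.059,"hood rear",1)
```

```text
left +y z0.014 slope deg 3.94 at 0.55 0.1017 47 rms 0.0004
right -y slope deg 3.84 at 0.55 -0.014 47 rms 0.0003
top +x slope deg -3.88 at 0.044 0.6598 26 rms 0.0004
bot -x slope deg -3.87 at 0.044 0.4403 26 rms 0.0002
left +y z0 slope deg 3.94 at 0.55 0.1026 47 rms 0.0004
right -y slope deg 3.84 at 0.55 -0.0141 47 rms 0.0003
top +x slope deg -3.88 at 0.044 0.6633 26 rms 0.0004
bot -x slope deg -3.87 at 0.044 0.442 26 rms 0.0002
ls slope deg 3.81 at 0.55 0.0882 61 rms 0.0007
rs slope deg 3.78 at 0.55 -0.0005 40 rms 0.001
hood front edge top slope deg -1.81 at 0.044 0.5176 20 rms 0.0009
hood rear slope deg -3.71 at 0.044 0.4793 21 rms 0.0008
```

View pics/s3.png

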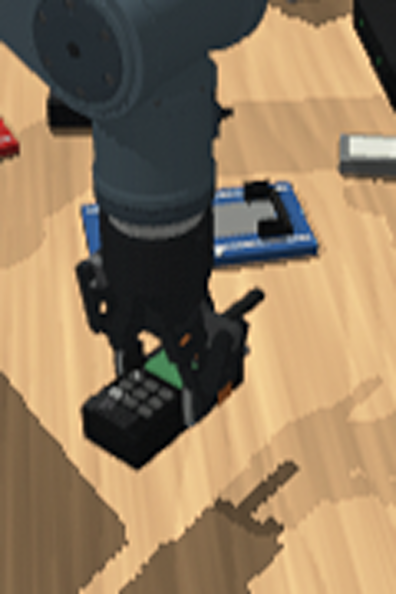

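The side crop shows the radio firmly held and level: foot at (130,450), antenna tip at (262,292). I now carry it to the dock, yawing to 3.9° and then tilting 12°.

Request:
servo_tool(steps=[{"dx": 0.05,"dy": 0.15,"dz": 0.05,"wx": 0,"wy": 0,"wz": -0.02},{"dx": 0.1,"dy": 0.35,"dz": 0.1,"wx": 0,"wy": 0,"wz": -0.04},{"dx": 0.15,"dy": 0.55,"dz": 0.15,"wx": 0,"wy": 0,"wz": -0.06},{"dx": 0.2,"dy": 0.75,"dz": 0.15,"wx": 0,"wy": 0,"wz": -0.08},{"dx": 0.25,"dy": 0.95,"dz": 0.15,"wx": 0,"wy": 0,"wz": -0.1}])

```text
time_s: 3.98
eef_pos: [0.507, -0.211, 0.1168]
eef_rot: [-0.001, 0.973, 0.229, -0.001]
wrist_force: [0.6, 0.1, -3.7]
opening: 0.624
grasp_force: 64.0
```

Request:
servo_tool(steps=[{"dx": 0.08,"dy": 0.2,"dz": 0,"wx": 0,"wy": 0,"wz": -0.02},{"dx": 0.16,"dy": 0.4,"dz": 0,"wx": 0,"wy": 0,"wz": -0.04},{"dx": 0.24,"dy": 0.6,"dz": 0,"wx": 0,"wy": 0,"wz": -0.06},{"dx": 0.32,"dy": 0.8,"dz": 0,"wx": 0,"wy": 0,"wz": -0.08},{"dx": 0.4,"dy": 1.0,"dz": 0,"wx": 0,"wy": 0,"wz": -0.1}])

```text
time_s: 4.4
eef_pos: [0.5467, -0.111, 0.1162]
eef_rot: [-0.001, 0.997, 0.074, -0.002]
wrist_force: [0.4, 0.5, -3.5]
opening: 0.626
grasp_force: 63.9
```

Request:
servo_tool(steps=[{"dx": 0.08,"dy": 0.2,"dz": 0,"wx": 0,"wy": 0,"wz": -0.01},{"dx": 0.16,"dy": 0.4,"dz": 0,"wx": 0,"wy": 0,"wz": -0.02},{"dx": 0.24,"dy": 0.6,"dz": 0,"wx": 0,"wy": 0,"wz": -0.025},{"dx": 0.32,"dy": 0.8,"dz": 0,"wx": 0,"wy": 0,"wz": -0.0265},{"dx": 0.4,"dy": 1.0,"dz": 0,"wx": 0,"wy": 0,"wz": -0.0265}])

```text
time_s: 4.82
eef_pos: [0.5866, -0.0113, 0.116]
eef_rot: [-0.001, 0.999, 0.034, -0.002]
wrist_force: [0.3, -0.6, -3.1]
opening: 0.625
grasp_force: 63.9
```

Request:
servo_tool(steps=[{"dx": 0.0,"dy": 0.15,"dz": 0,"wx": 0.001,"wy": -0.015,"wz": 0},{"dx": 0.03,"dy": 0.3,"dz": 0,"wx": 0.002,"wy": -0.03,"wz": 0},{"dx": 0.05,"dy": 0.45,"dz": 0,"wx": 0.003,"wy": -0.045,"wz": 0},{"dx": 0.05,"dy": 0.56,"dz": 0,"wx": 0.004,"wy": -0.06,"wz": 0},{"dx": 0.05,"dy": 0.61,"dz": 0,"wx": 0.0045,"wy": -0.0665,"wz": 0}])

```text
time_s: 5.23
eef_pos: [0.5901, 0.0502, 0.1155]
eef_rot: [-0.004, 0.994, 0.035, 0.102]
wrist_force: [-0.9, 1.1, -3.5]
opening: 0.62
grasp_force: 64.1
```

```bash
cat >> h.py <<'E'
from scipy.spatial.transform import Rotation as Ro
def st(msg=True):
    o=ctrl.get_obs(); q=np.array(o["eef_rot"]); M=Ro.from_quat(q[[1,2,3,0]]).as_matrix()
    a=np.radians(3.87); D=np.array([[np.cos(a),-np.sin(a),0],[np.sin(a),np.cos(a),0],[0,0,1]])
    A=D.T@M  # tool axes in dock frame; x_tool~radio x, z_tool=-radio z
    d=D.T@(o["eef_pos"]-np.array([.564,.0448,.014]))*1e3
    print("t",o["time_s"],"tcp dock mm",d.round(2),"yaw",np.degrees(np.arctan2(A[1,0],A[0,0])).round(2),"pitch",np.degrees(np.arcsin(A[2,0])).round(2),"roll",np.degrees(A[2,1]).round(2),"F dock",(D.T@o["wrist_force"]).round(2),"grip",round(o["grasp_force"],1))
    return o,A,d
E
python3 - <<'E'
from h import *
st(); s=cam("side"); save(s,"s4.png",(240,150,350,260),s=5.4); st(); np.save("s4.npy",s["frame"])
E
```

```text
t 5.2333 tcp dock mm [ 26.41   3.62 101.51] yaw 0.1 pitch 11.76 roll -0.09 F dock [-0.85  1.12 -3.5 ] grip 64.1
t 5.2833 tcp dock mm [ 25.94   3.97 101.35] yaw 0.11 pitch 11.73 roll -0.1 F dock [-0.57  0.94 -3.94] grip 64.1
```

View pics/s4.png

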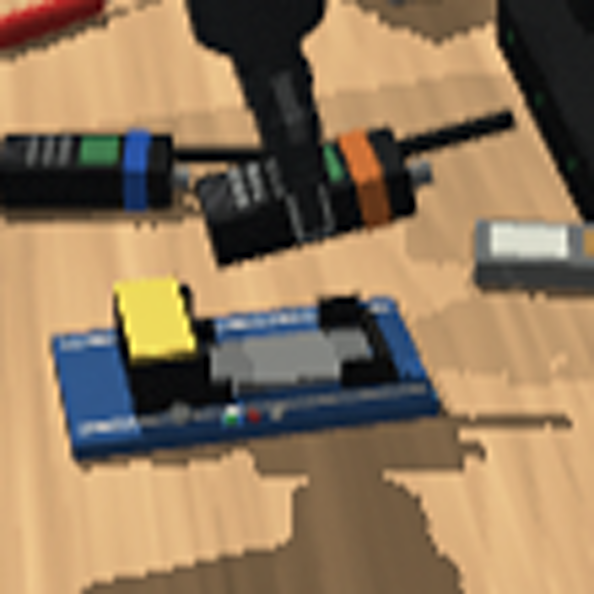

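The crop shows the radio tilted above the dock: foot's lower corner at (220,265), antenna-end lower corner at (413,215), hood at (155,320). I use those corners to find where along the radio I hold it.

Run:
```python
from h import *
o,A,d=st(); s=cam("side"); a=np.radians(3.87); D=np.array([[np.cos(a),-np.sin(a),0],[np.sin(a),np.cos(a),0],[0,0,1]]); M=D@A
for tx in(0,5):
  for p in((-60,-27,0),(60,-27,0),(-60,-27,34),(60,-27,34)):
    w=o["eef_pos"]+M@(np.array([p[0]-tx,-p[1],-(p[2]-6)])/1e3); u=proj(s,w); print(tx,p,round((u[0]-240)*5.4),round((u[1]-150)*5.4))
# hood near-front top corner etc predicted for c
for c in(4,8,12):
  f=lambda x,y,z:[round(float(t)) for t in (np.array(proj(s,np.array([.564,.0448,.014])+D@np.array([x+c,y,z])/1e3))-[240,150])*5.4]
  print(c,"hood front -y top",f(-54,-38,45),"bottom",f(-54,-38,39),"frontwall top inner near",f(60,-28,10))
for x,y in((96,-58),(-124,-58),(-124,58),(96,58)):
  print((x,y),[round(float(t)) for t in (np.array(proj(s,np.array([.564,.0448,.014])+D@np.array([x-0,y,0])/1e3))-[240,150])*5.4])
```

```text
t 5.2833 tcp dock mm [ 25.94   3.97 101.35] yaw 0.11 pitch 11.73 roll -0.1 F dock [-0.57  0.94 -3.94] grip 64.1
0 (-60, -27, 0) 216 275
0 (60, -27, 0) 416 217
0 (-60, -27, 34) 203 227
0 (60, -27, 34) 406 168
5 (-60, -27, 0) 207 278
5 (60, -27, 0) 407 219
5 (-60, -27, 34) 194 230
5 (60, -27, 34) 397 171
4 hood front -y top [190, 348] bottom [190, 356] frontwall top inner near [376, 364]
8 hood front -y top [197, 347] bottom [197, 355] frontwall top inner near [383, 363]
12 hood front -y top [204, 346] bottom [204, 354] frontwall top inner near [389, 362]
(96, -58) [440, 400]
(-124, -58) [72, 445]
(-124, 58) [49, 333]
(96, 58) [393, 294]
```

Request:
servo_tool(steps=[{"dx": 0.01,"dy": -0.02,"dz": -0.1,"wx": 0,"wy": 0,"wz": 0},{"dx": 0.03,"dy": -0.04,"dz": -0.3,"wx": 0,"wy": 0,"wz": 0},{"dx": 0.04,"dy": -0.04,"dz": -0.5,"wx": 0,"wy": 0,"wz": 0},{"dx": 0.04,"dy": -0.04,"dz": -0.62,"wx": 0,"wy": 0,"wz": 0},{"dx": 0.04,"dy": -0.04,"dz": -0.65,"wx": 0,"wy": 0,"wz": 0}])

```text
time_s: 5.75
eef_pos: [0.5948, 0.0438, 0.0501]
eef_rot: [-0.004, 0.994, 0.033, 0.101]
wrist_force: [-0.9, -0.6, -3.9]
opening: 0.622
grasp_force: 64.0
```

Run:
```python
from h import *
st(); s=cam("side"); t=cam("top"); st()
a=cv2.resize(s["frame"][175:245,245:345],None,fx=6,fy=6,interpolation=cv2.INTER_CUBIC)
cv2.imwrite("pics/s5.png",cv2.convertScaleAbs(a[...,::-1],alpha=1.7,beta=15))
```

```text
t 5.75 tcp dock mm [30.63 -3.04 36.11] yaw -0.02 pitch 11.61 roll -0.06 F dock [-0.97 -0.57 -3.89] grip 64.0
t 5.85 tcp dock mm [32.24 -3.02 38.63] yaw 0.01 pitch 11.82 roll -0.03 F dock [ 0.82  0.36 -3.15] grip 64.0
```

View pics/s5.png

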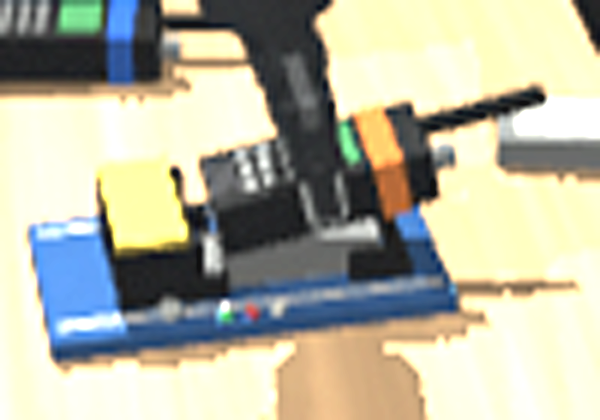

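The crop shows the foot at about (215,240), short of the hood edge at (185,240), with the antenna end above the front wall. I centre it laterally and lower the foot between the rails.

Request:
servo_tool(steps=[{"dx": -0.02,"dy": 0.02,"dz": 0,"wx": 0,"wy": 0,"wz": 0},{"dx": -0.03,"dy": 0.03,"dz": 0,"wx": 0,"wy": 0,"wz": 0},{"dx": -0.03,"dy": 0.03,"dz": -0.03,"wx": 0,"wy": 0,"wz": 0},{"dx": -0.03,"dy": 0.03,"dz": -0.06,"wx": 0,"wy": 0,"wz": 0},{"dx": -0.03,"dy": 0.03,"dz": -0.06,"wx": 0,"wy": 0,"wz": 0}])

```text
time_s: 6.27
eef_pos: [0.5941, 0.0474, 0.0482]
eef_rot: [-0.003, 0.994, 0.034, 0.104]
wrist_force: [-0.2, 0.9, -3.5]
opening: 0.626
grasp_force: 64.1
```

Request:
servo_tool(steps=[{"dx": 0,"dy": 0,"dz": -0.03,"wx": 0,"wy": 0,"wz": 0},{"dx": 0,"dy": 0,"dz": -0.05,"wx": 0,"wy": 0,"wz": 0},{"dx": 0,"dy": 0,"dz": -0.07,"wx": 0,"wy": 0,"wz": 0},{"dx": 0,"dy": 0,"dz": -0.08,"wx": 0,"wy": 0,"wz": 0},{"dx": 0,"dy": 0,"dz": -0.08,"wx": 0,"wy": 0,"wz": 0}])

```text
time_s: 6.68
eef_pos: [0.5948, 0.0472, 0.0404]
eef_rot: [-0.003, 0.994, 0.034, 0.105]
wrist_force: [1.2, -0.6, -2.8]
opening: 0.625
grasp_force: 64.3
```

```bash
python3 -c "
from h import *
st()"
```

```text
t 6.6833 tcp dock mm [30.86  0.28 26.39] yaw 0.04 pitch 12.05 roll 0.02 F dock [ 1.12 -0.69 -2.76] grip 64.3
```

Request:
servo_tool(steps=[{"dx": 0,"dy": 0,"dz": -0.02,"wx": 0,"wy": 0,"wz": 0},{"dx": 0,"dy": 0,"dz": -0.03,"wx": 0,"wy": 0,"wz": 0},{"dx": 0,"dy": 0,"dz": -0.04,"wx": 0,"wy": 0,"wz": 0},{"dx": 0,"dy": 0,"dz": -0.05,"wx": 0,"wy": 0,"wz": 0},{"dx": 0,"dy": 0,"dz": -0.05,"wx": 0,"wy": 0,"wz": 0}])

```text
time_s: 7.1
eef_pos: [0.5944, 0.0466, 0.0352]
eef_rot: [-0.003, 0.994, 0.034, 0.104]
wrist_force: [1.4, -5.5, -2.7]
opening: 0.618
grasp_force: 63.9
```

Request:
servo_tool(steps=[{"dx": -0.01,"dy": 0,"dz": 0,"wx": 0,"wy": 0,"wz": 0},{"dx": -0.02,"dy": 0,"dz": 0,"wx": 0,"wy": 0,"wz": 0},{"dx": -0.03,"dy": 0,"dz": 0,"wx": 0,"wy": 0,"wz": 0},{"dx": -0.04,"dy": 0,"dz": 0,"wx": 0,"wy": 0,"wz": 0},{"dx": -0.04,"dy": 0,"dz": 0,"wx": 0,"wy": 0,"wz": 0}])

```text
time_s: 7.52
eef_pos: [0.5914, 0.0462, 0.0359]
eef_rot: [-0.003, 0.994, 0.034, 0.106]
wrist_force: [3.4, -6.4, -3.7]
opening: 0.618
grasp_force: 63.7
```

```bash
python3 -c "
from h import *
st()"
```

```text
t 7.5167 tcp dock mm [27.41 -0.43 21.87] yaw 0.07 pitch 12.14 roll 0.11 F dock [ 2.97 -6.61 -3.67] grip 63.7
```

Side force of -6 N: the foot is rubbing the +y rail. I shift toward -y and probe for the other side.

Request:
servo_tool(steps=[{"dx": 0,"dy": -0.01,"dz": 0,"wx": 0,"wy": 0,"wz": 0},{"dx": 0,"dy": -0.015,"dz": 0,"wx": 0,"wy": 0,"wz": 0},{"dx": 0,"dy": -0.015,"dz": 0,"wx": 0,"wy": 0,"wz": 0},{"dx": 0,"dy": -0.015,"dz": 0,"wx": 0,"wy": 0,"wz": 0},{"dx": 0,"dy": -0.015,"dz": 0,"wx": 0,"wy": 0,"wz": 0}])

```text
time_s: 7.93
eef_pos: [0.5895, 0.046, 0.0348]
eef_rot: [-0.004, 0.994, 0.034, 0.104]
wrist_force: [0.3, -1.8, -2.9]
opening: 0.623
grasp_force: 64.0
```

Request:
servo_tool(steps=[{"dx": 0,"dy": -0.01,"dz": 0,"wx": 0,"wy": 0,"wz": 0},{"dx": 0,"dy": -0.015,"dz": 0,"wx": 0,"wy": 0,"wz": 0},{"dx": 0,"dy": -0.015,"dz": 0,"wx": 0,"wy": 0,"wz": 0},{"dx": 0,"dy": -0.015,"dz": 0,"wx": 0,"wy": 0,"wz": 0},{"dx": 0,"dy": -0.015,"dz": 0,"wx": 0,"wy": 0,"wz": 0}])

```text
time_s: 8.35
eef_pos: [0.5902, 0.0444, 0.0353]
eef_rot: [-0.004, 0.994, 0.034, 0.104]
wrist_force: [-0.0, -0.4, -3.2]
opening: 0.623
grasp_force: 64.2
```

Request:
servo_tool(steps=[{"dx": 0,"dy": -0.005,"dz": 0,"wx": 0,"wy": 0,"wz": 0},{"dx": 0,"dy": -0.01,"dz": 0,"wx": 0,"wy": 0,"wz": 0},{"dx": 0,"dy": -0.01,"dz": 0,"wx": 0,"wy": 0,"wz": 0},{"dx": 0,"dy": -0.01,"dz": 0,"wx": 0,"wy": 0,"wz": 0},{"dx": 0,"dy": -0.01,"dz": 0,"wx": 0,"wy": 0,"wz": 0}])

```text
time_s: 8.77
eef_pos: [0.5903, 0.0432, 0.0353]
eef_rot: [-0.004, 0.994, 0.034, 0.104]
wrist_force: [0.8, -0.0, -3.7]
opening: 0.625
grasp_force: 64.2
```

```bash
python3 -c "
from h import *
st()"
```

```text
t 8.7667 tcp dock mm [26.1  -3.33 21.3 ] yaw 0.04 pitch 12.0 roll 0.01 F dock [ 0.81 -0.06 -3.73] grip 64.2
```

Request:
servo_tool(steps=[{"dx": 0,"dy": -0.005,"dz": 0,"wx": 0,"wy": 0,"wz": 0},{"dx": 0,"dy": -0.01,"dz": 0,"wx": 0,"wy": 0,"wz": 0},{"dx": 0,"dy": -0.01,"dz": 0,"wx": 0,"wy": 0,"wz": 0},{"dx": 0,"dy": -0.01,"dz": 0,"wx": 0,"wy": 0,"wz": 0},{"dx": 0,"dy": -0.01,"dz": 0,"wx": 0,"wy": 0,"wz": 0}])

```text
time_s: 9.18
eef_pos: [0.5903, 0.0428, 0.0353]
eef_rot: [-0.004, 0.994, 0.034, 0.105]
wrist_force: [-0.6, 5.4, -3.1]
opening: 0.621
grasp_force: 64.8
```

```bash
python3 -c "
from h import *
st()"
```

```text
t 9.1833 tcp dock mm [26.09 -3.79 21.34] yaw 0.03 pitch 12.01 roll -0.03 F dock [-0.2   5.44 -3.11] grip 64.8
```

Opposite contact is at y ≈ -3.7, so the centre is about -2.1. I centre, lower slightly and advance 9 mm under the hood.

Request:
servo_tool(steps=[{"dx": 0,"dy": 0.01,"dz": 0,"wx": 0,"wy": 0,"wz": 0},{"dx": 0,"dy": 0.022,"dz": 0,"wx": 0,"wy": 0,"wz": 0},{"dx": 0,"dy": 0.022,"dz": -0.01,"wx": 0,"wy": 0,"wz": 0},{"dx": 0,"dy": 0.022,"dz": -0.015,"wx": 0,"wy": 0,"wz": 0},{"dx": 0,"dy": 0.022,"dz": -0.015,"wx": 0,"wy": 0,"wz": 0}])

```text
time_s: 9.6
eef_pos: [0.5901, 0.0442, 0.0336]
eef_rot: [-0.003, 0.994, 0.034, 0.104]
wrist_force: [0.2, -0.6, -3.3]
opening: 0.619
grasp_force: 64.2
```

Request:
servo_tool(steps=[{"dx": -0.02,"dy": -0.0015,"dz": 0,"wx": 0,"wy": 0,"wz": 0},{"dx": -0.04,"dy": -0.003,"dz": 0,"wx": 0,"wy": 0,"wz": 0},{"dx": -0.06,"dy": -0.004,"dz": 0,"wx": 0,"wy": 0,"wz": 0},{"dx": -0.08,"dy": -0.0055,"dz": 0,"wx": 0,"wy": 0,"wz": 0},{"dx": -0.09,"dy": -0.006,"dz": 0,"wx": 0,"wy": 0,"wz": 0}])

```text
time_s: 10.02
eef_pos: [0.5808, 0.0438, 0.0337]
eef_rot: [-0.003, 0.994, 0.034, 0.104]
wrist_force: [0.5, -0.9, -3.9]
opening: 0.62
grasp_force: 64.2
```

```bash
python3 -c "
from h import *
st()"
```

```text
t 10.0167 tcp dock mm [16.68 -2.08 19.71] yaw 0.05 pitch 11.98 roll 0.01 F dock [ 0.49 -0.91 -3.94] grip 64.2
```

Free so far. I advance in 2 mm steps, watching for the plate.

Request:
servo_tool(steps=[{"dx": -0.01,"dy": -0.0005,"dz": 0,"wx": 0,"wy": 0,"wz": 0},{"dx": -0.02,"dy": -0.0015,"dz": 0,"wx": 0,"wy": 0,"wz": 0},{"dx": -0.02,"dy": -0.0015,"dz": 0,"wx": 0,"wy": 0,"wz": 0},{"dx": -0.02,"dy": -0.0015,"dz": 0,"wx": 0,"wy": 0,"wz": 0},{"dx": -0.02,"dy": -0.0015,"dz": 0,"wx": 0,"wy": 0,"wz": 0}])

```text
time_s: 10.43
eef_pos: [0.5794, 0.0437, 0.0339]
eef_rot: [-0.003, 0.994, 0.034, 0.105]
wrist_force: [0.0, 0.6, -3.7]
opening: 0.62
grasp_force: 64.2
```

Request:
servo_tool(steps=[{"dx": -0.01,"dy": -0.0005,"dz": 0,"wx": 0,"wy": 0,"wz": 0},{"dx": -0.02,"dy": -0.0015,"dz": 0,"wx": 0,"wy": 0,"wz": 0},{"dx": -0.02,"dy": -0.0015,"dz": 0,"wx": 0,"wy": 0,"wz": 0},{"dx": -0.02,"dy": -0.0015,"dz": 0,"wx": 0,"wy": 0,"wz": 0},{"dx": -0.02,"dy": -0.0015,"dz": 0,"wx": 0,"wy": 0,"wz": 0}])

```text
time_s: 10.85
eef_pos: [0.5773, 0.0435, 0.0338]
eef_rot: [-0.003, 0.994, 0.034, 0.104]
wrist_force: [-0.6, -0.2, -3.6]
opening: 0.622
grasp_force: 64.2
```

```bash
python3 -c "
from h import *
st()"
```

```text
t 10.85 tcp dock mm [13.18 -2.16 19.8 ] yaw 0.05 pitch 12.0 roll 0.01 F dock [-0.63 -0.14 -3.64] grip 64.2
```

Request:
servo_tool(steps=[{"dx": -0.01,"dy": -0.0005,"dz": 0,"wx": 0,"wy": 0,"wz": 0},{"dx": -0.02,"dy": -0.0015,"dz": 0,"wx": 0,"wy": 0,"wz": 0},{"dx": -0.02,"dy": -0.0015,"dz": 0,"wx": 0,"wy": 0,"wz": 0},{"dx": -0.02,"dy": -0.0015,"dz": 0,"wx": 0,"wy": 0,"wz": 0},{"dx": -0.02,"dy": -0.0015,"dz": 0,"wx": 0,"wy": 0,"wz": 0}])

```text
time_s: 11.27
eef_pos: [0.5758, 0.0434, 0.0341]
eef_rot: [-0.003, 0.994, 0.034, 0.105]
wrist_force: [2.7, 1.1, -3.7]
opening: 0.621
grasp_force: 64.0
```

Request:
servo_tool(steps=[{"dx": -0.01,"dy": -0.0005,"dz": 0,"wx": 0,"wy": 0,"wz": 0},{"dx": -0.015,"dy": -0.001,"dz": 0,"wx": 0,"wy": 0,"wz": 0},{"dx": -0.015,"dy": -0.001,"dz": 0,"wx": 0,"wy": 0,"wz": 0},{"dx": -0.015,"dy": -0.001,"dz": 0,"wx": 0,"wy": 0,"wz": 0},{"dx": -0.015,"dy": -0.001,"dz": 0,"wx": 0,"wy": 0,"wz": 0}])

```text
time_s: 11.68
eef_pos: [0.5741, 0.0432, 0.034]
eef_rot: [-0.003, 0.994, 0.034, 0.105]
wrist_force: [4.4, 1.3, -3.3]
opening: 0.618
grasp_force: 64.0
```

```bash
python3 -c "
from h import *
st()"
```

```text
t 11.6833 tcp dock mm [10.02 -2.24 20.03] yaw 0.05 pitch 12.04 roll 0.02 F dock [ 4.43  0.96 -3.32] grip 64.0
```

The plate is felt: 2.7 N at x ≈ 11.8 and 4.4 N at 10.0. I push gently to about 7 mm of travel.

Request:
servo_tool(steps=[{"dx": -0.01,"dy": -0.0005,"dz": 0,"wx": 0,"wy": 0,"wz": 0},{"dx": -0.02,"dy": -0.0015,"dz": 0,"wx": 0,"wy": 0,"wz": 0},{"dx": -0.03,"dy": -0.002,"dz": 0,"wx": 0,"wy": 0,"wz": 0},{"dx": -0.03,"dy": -0.002,"dz": 0,"wx": 0,"wy": 0,"wz": 0},{"dx": -0.03,"dy": -0.002,"dz": 0,"wx": 0,"wy": 0,"wz": 0}])

```text
time_s: 12.1
eef_pos: [0.5716, 0.043, 0.0343]
eef_rot: [-0.003, 0.994, 0.034, 0.105]
wrist_force: [7.6, 1.9, -5.2]
opening: 0.625
grasp_force: 63.8
```

Request:
servo_tool(steps=[{"dx": -0.01,"dy": -0.0005,"dz": 0,"wx": 0,"wy": 0,"wz": 0},{"dx": -0.02,"dy": -0.0015,"dz": 0,"wx": 0,"wy": 0,"wz": 0},{"dx": -0.02,"dy": -0.0015,"dz": 0,"wx": 0,"wy": 0,"wz": 0},{"dx": -0.02,"dy": -0.0015,"dz": 0,"wx": 0,"wy": 0,"wz": 0},{"dx": -0.02,"dy": -0.0015,"dz": 0,"wx": 0,"wy": 0,"wz": 0}])

```text
time_s: 12.52
eef_pos: [0.5701, 0.0429, 0.0345]
eef_rot: [-0.003, 0.994, 0.034, 0.106]
wrist_force: [8.3, 1.8, -5.5]
opening: 0.622
grasp_force: 63.8
```

```bash
python3 -c "
from h import *
st()"
```

```text
t 12.5167 tcp dock mm [ 5.95 -2.29 20.47] yaw 0.04 pitch 12.17 roll 0.03 F dock [ 8.37  1.24 -5.52] grip 63.8
```

Request:
servo_tool(steps=[{"dx": -0.005,"dy": 0.001,"dz": 0,"wx": 0,"wy": 0,"wz": 0},{"dx": -0.01,"dy": 0.001,"dz": 0,"wx": 0,"wy": 0,"wz": 0},{"dx": -0.013,"dy": 0.001,"dz": 0,"wx": 0,"wy": 0,"wz": 0},{"dx": -0.013,"dy": 0.001,"dz": -0.005,"wx": 0,"wy": 0,"wz": 0},{"dx": -0.013,"dy": 0.001,"dz": -0.01,"wx": 0,"wy": 0,"wz": 0}])

```text
time_s: 12.93
eef_pos: [0.5695, 0.0429, 0.034]
eef_rot: [-0.003, 0.994, 0.034, 0.107]
wrist_force: [7.8, 1.5, -2.4]
opening: 0.621
grasp_force: 64.2
```

Request:
servo_tool(steps=[{"dx": -0.003,"dy": 0,"dz": -0.015,"wx": -0.0005,"wy": 0.008,"wz": 0},{"dx": -0.008,"dy": -0.0005,"dz": -0.03,"wx": -0.001,"wy": 0.016,"wz": 0},{"dx": -0.013,"dy": -0.001,"dz": -0.045,"wx": -0.0015,"wy": 0.025,"wz": 0},{"dx": -0.019,"dy": -0.0013,"dz": -0.061,"wx": -0.0022,"wy": 0.0333,"wz": 0},{"dx": -0.019,"dy": -0.0013,"dz": -0.061,"wx": -0.0022,"wy": 0.0333,"wz": 0}])

```text
time_s: 13.35
eef_pos: [0.5685, 0.0428, 0.0286]
eef_rot: [-0.001, 0.998, 0.034, 0.054]
wrist_force: [5.2, 2.1, 3.6]
opening: 0.62
grasp_force: 64.9
```

```bash
python3 -c "
from h import *
st()"
```

```text
t 13.35 tcp dock mm [ 4.4  -2.34 14.57] yaw 0.06 pitch 6.24 roll 0.04 F dock [5.33 1.79 3.64] grip 64.9
```

```bash
sed -i 's/,"grip"/,"T dock",(D.T@o["torque"]).round(3),"grip"/' h.py; python3 -c "
from h import *
st()"
```

```text
t 13.35 tcp dock mm [ 4.4  -2.34 14.57] yaw 0.06 pitch 6.24 roll 0.04 F dock [5.33 1.79 3.64] T dock [ 0.025 -1.111  0.167] grip 64.9
```

Request:
servo_tool(steps=[{"dx": 0,"dy": 0,"dz": 0.01,"wx": 0,"wy": 0,"wz": 0},{"dx": 0,"dy": 0,"dz": 0.02,"wx": 0,"wy": 0,"wz": 0},{"dx": 0,"dy": 0,"dz": 0.02,"wx": 0,"wy": 0,"wz": 0},{"dx": 0,"dy": 0,"dz": 0.02,"wx": 0,"wy": 0,"wz": 0},{"dx": 0,"dy": 0,"dz": 0.02,"wx": 0,"wy": 0,"wz": 0}])

```text
time_s: 13.77
eef_pos: [0.5676, 0.0428, 0.0296]
eef_rot: [-0.002, 0.998, 0.034, 0.054]
wrist_force: [8.7, 0.5, -4.7]
opening: 0.625
grasp_force: 63.9
```

```bash
python3 -c "
from h import *
st()"
```

```text
t 13.7667 tcp dock mm [ 3.45 -2.28 15.62] yaw 0.04 pitch 6.25 roll 0.03 F dock [ 8.74 -0.08 -4.66] T dock [ 0.123 -1.263  0.091] grip 63.9
```

The moment change shows the antenna end caught the front wall's edge, not the floor. I push back about 1.5 mm more, staying short of the stop, and then go on lowering.

Request:
servo_tool(steps=[{"dx": -0.005,"dy": 0,"dz": 0,"wx": 0,"wy": 0,"wz": 0},{"dx": -0.01,"dy": -0.0005,"dz": 0,"wx": 0,"wy": 0,"wz": 0},{"dx": -0.015,"dy": -0.001,"dz": 0,"wx": 0,"wy": 0,"wz": 0},{"dx": -0.015,"dy": -0.001,"dz": 0,"wx": 0,"wy": 0,"wz": 0},{"dx": -0.015,"dy": -0.001,"dz": 0,"wx": 0,"wy": 0,"wz": 0}])

```text
time_s: 14.18
eef_pos: [0.5664, 0.0427, 0.0297]
eef_rot: [-0.002, 0.998, 0.034, 0.055]
wrist_force: [9.1, 1.7, -5.6]
opening: 0.62
grasp_force: 63.9
```

```bash
python3 -c "
from h import *
st()"
```

```text
t 14.1833 tcp dock mm [ 2.25 -2.29 15.72] yaw 0.04 pitch 6.29 roll 0.03 F dock [ 9.19  1.08 -5.58] T dock [ 0.135 -1.417  0.156] grip 63.9
```

Request:
servo_tool(steps=[{"dx": -0.003,"dy": 0,"dz": -0.01,"wx": 0,"wy": 0.003,"wz": 0},{"dx": -0.005,"dy": -0.0005,"dz": -0.02,"wx": -0.0005,"wy": 0.006,"wz": 0},{"dx": -0.007,"dy": -0.0005,"dz": -0.03,"wx": -0.0007,"wy": 0.01,"wz": 0},{"dx": -0.007,"dy": -0.0005,"dz": -0.03,"wx": -0.0007,"wy": 0.01,"wz": 0},{"dx": -0.007,"dy": -0.0005,"dz": -0.03,"wx": -0.0007,"wy": 0.01,"wz": 0}])

```text
time_s: 14.6
eef_pos: [0.5665, 0.0427, 0.0287]
eef_rot: [-0.001, 0.999, 0.034, 0.04]
wrist_force: [0.3, 1.6, 11.3]
opening: 0.62
grasp_force: 66.1
```

```bash
python3 -c "
from h import *
st()"
```

```text
t 14.6 tcp dock mm [ 2.34 -2.31 14.74] yaw 0.07 pitch 4.56 roll 0.07 F dock [ 0.45  1.54 11.34] T dock [ 0.031 -0.925  0.057] grip 66.1
```

Run:
```python
from h import *
o,A,d=st(); s=cam("side"); a=np.radians(3.87); D=np.array([[np.cos(a),-np.sin(a),0],[np.sin(a),np.cos(a),0],[0,0,1]]); M=D@A
w=(250,180,340,240); K=8.8
im=cv2.resize(s["frame"][w[1]:w[3],w[0]:w[2]][...,::-1],None,fx=K,fy=K,interpolation=cv2.INTER_CUBIC); im=cv2.convertScaleAbs(im,alpha=2.2,beta=20)
np.save("s6.npy",s["frame"])
px=lambda P:((np.array(proj(s,P))-[w[0]-.5,w[1]-.5])*K)
for p in((-60,-27,0),(60,-27,0),(-60,-27,34),(60,-27,34),(60,27,34)):
    q=px(o["eef_pos"]+M@(np.array([p[0],-p[1],-(p[2]-6)])/1e3)); print("radio",p,q.round()); cv2.circle(im,tuple(int(t) for t in q),3,(255,0,255),-1)
for c in (6,):
  for p in((60,-28.5,10),(60,28.5,10),(60,-28.5,0),(68,-28.5,10),(60,-28.5,20),(34,-28.5,14),(-54,-38,45),(-54,-38,39)):
    q=px(np.array([.564,.0448,.014])+D@np.array([p[0]+c,p[1]-2.1,p[2]])/1e3); print("dock",p,q.round()); cv2.circle(im,tuple(int(t) for t in q),3,(0,255,255),-1)
cv2.imwrite("pics/s6.png",im)
```

```text
t 14.6 tcp dock mm [ 2.34 -2.31 14.74] yaw 0.07 pitch 4.56 roll 0.07 F dock [ 0.45  1.54 11.34] T dock [ 0.031 -0.925  0.057] grip 66.1
radio (-60, -27, 0) [206. 388.]
radio (60, -27, 0) [527. 328.]
radio (-60, -27, 34) [196. 312.]
radio (60, -27, 34) [522. 252.]
radio (60, 27, 34) [488. 173.]
dock (60, -28.5, 10) [536. 337.]
dock (60, 28.5, 10) [500. 251.]
dock (60, -28.5, 0) [536. 359.]
dock (68, -28.5, 10) [557. 334.]
dock (60, -28.5, 20) [537. 315.]
dock (34, -28.5, 14) [467. 336.]
dock (-54, -38, 45) [233. 310.]
dock (-54, -38, 39) [233. 323.]
```

View pics/s6.png

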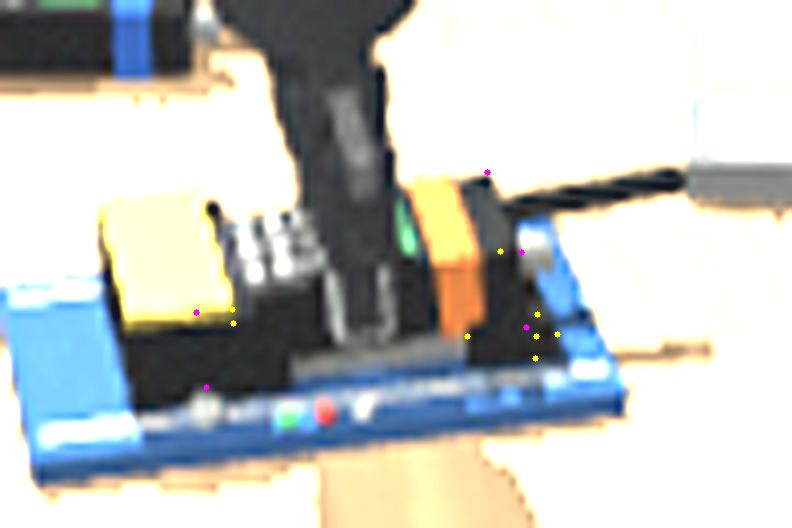

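The picture shows the antenna running (515,205)→(680,180), much flatter than the tool's 4.6° pitch. So the radio has probably pivoted in the grip. I measure its pitch and height from the antenna, in this frame and the earlier one.

```bash
cat >> h.py <<'E'
a_=np.radians(3.87); D_=np.array([[np.cos(a_),-np.sin(a_),0],[np.sin(a_),np.cos(a_),0],[0,0,1]]); O_=np.array([.564,.0448,.014])
def ony(c,u,v,y): # ray to dock-frame plane y (mm) -> dock x,z mm
    o,d=ray(c,u,v); o=D_.T@(o-O_)*1e3; d=D_.T@d; p=o+d*(y-o[1])/d[1]; return p[0],p[2]
def antenna(c,fr,u0,u1,v0,v1,y):
    g=fr.astype(float).max(2); Q=[]
    for u in range(u0,u1):
        col=g[v0:v1,u]; wgt=np.clip(110-col,0,None)
        if wgt.sum()>40: Q.append((u,v0+(wgt*np.arange(v1-v0)).sum()/wgt.sum()))
    P=np.array([ony(c,u,v,y) for u,v in Q]); f=np.polyfit(P[:,0],P[:,1],1); e=P[:,1]-np.polyval(f,P[:,0])
    print("antenna n",len(P),"x",P[:,0].min().round(1),P[:,0].max().round(1),"pitch",np.degrees(np.arctan(f[0])).round(2),"z at ends",np.polyval(f,[P[:,0].min(),P[:,0].max()]).round(1),"rms",e.std().round(2))
E
python3 - <<'E'
from h import *
s=cam("side")
antenna(s,np.load("s4.npy"),318,336,168,182,4+14)
antenna(s,np.load("s6.npy"),311,327,196,208,-2.3+14)
st()
E
```

```text
antenna n 17 x 99.1 150.9 pitch 11.27 z at ends [133.1 143.4] rms 0.42
antenna n 16 x 77.5 128.0 pitch 5.43 z at ends [38.9 43.7] rms 0.51
t 14.7 tcp dock mm [ 2.36 -2.32 14.76] yaw 0.07 pitch 4.57 roll 0.07 F dock [ 1.16  2.37 11.95] T dock [-0.016 -0.975  0.077] grip 66.1
```

Request:
servo_tool(steps=[{"dx": 0,"dy": 0,"dz": 0.02,"wx": 0,"wy": 0,"wz": 0},{"dx": 0,"dy": 0,"dz": 0.03,"wx": 0,"wy": 0,"wz": 0},{"dx": 0,"dy": 0,"dz": 0.03,"wx": 0,"wy": 0,"wz": 0},{"dx": 0,"dy": 0,"dz": 0.03,"wx": 0,"wy": 0,"wz": 0},{"dx": 0,"dy": 0,"dz": 0.03,"wx": 0,"wy": 0,"wz": 0}])

```text
time_s: 15.12
eef_pos: [0.5665, 0.0427, 0.0297]
eef_rot: [-0.001, 0.999, 0.034, 0.04]
wrist_force: [11.7, 2.5, -8.5]
opening: 0.616
grasp_force: 66.4
```

Run:
```python
from h import *
o,A,d=st(); t=cam("top"); s=cam("side"); np.save("t7.npy",t["frame"]); np.save("s7.npy",s["frame"])
antenna(s,s["frame"],311,327,195,208,-2.3+14)
h=cv2.cvtColor(t["frame"],cv2.COLOR_RGB2HSV)
m=((h[...,0]>8)&(h[...,0]<17)&(h[...,1]>225)&(h[...,2]>110)); m[:150]=0;m[260:]=0;m[:,:220]=0;m[:,300:]=0
y,x=np.nonzero(m); print("orange",len(x),(x.min(),x.max(),y.min(),y.max()) if len(x) else "")
M=D_@A
tip=o["eef_pos"]+M@(np.array([130,-14,-16])/1e3); b=o["eef_pos"]+M@(np.array([60,-14,-16])/1e3)
u,v=proj(t,tip); ub,vb=proj(t,b); print("pred tip",u,v,"base",ub,vb)
g=t["frame"].max(2)
print("cols",list(range(int(u)-10,int(u)+14)))
for r in range(int(v)-4,int(vb)+8,2): print(r,g[r,int(u)-10:int(u)+14])
```

```text
t 15.1167 tcp dock mm [ 2.34 -2.31 15.71] yaw 0.04 pitch 4.59 roll 0.05 F dock [11.82  1.75 -8.49] T dock [ 0.036 -2.282  0.181] grip 66.4
antenna n 16 x 77.5 128.0 pitch 5.49 z at ends [39.1 43.9] rms 0.6
orange 0 
pred tip 255.615357322446 163.9079252352882 base 257.11200962881236 184.87494427863632
cols [245, 246, 247, 248, 249, 250, 251, 252, 253, 254, 255, 256, 257, 258, 259, 260, 261, 262, 263, 264, 265, 266, 267, 268]
159 [212 212 213 213 212 213 211 211 212 209 211 210 210 210 210 208 208 207
 204 233 230 229 229 227]
161 [195 195 194 195 196 195 195 195 195 198 200 200 202 199 196 197 197 195
 193 190 225 221 221 222]
163 [189 190 189 190 191 191 189 189 193 197  90  44  34 135 201 191 190 188
 188 185 223 221 220 220]
165 [195 196 196 196 196 196 196 197 203 226  23  27  23  36 219 198 195 193
 195 202  93 103 100  90]
167 [197 198 201 201 201 201 200 200 206 230  23  27  25   2 232 208 202 203
 205 217  77 121 123 108]
169 [201 199 198 198 197 197 196 197 205 227  22  30  24   3 229 204 199 199
 203 217  80  88  86 105]
171 [ 90 204 187 193 191 189 189 189 192 210  62  27 
[... 379 characters left out ...]
 105 106 104 104 102 103 101 102 100  99 101 101  98  97
  95  94  92  93  93  89]
181 [122 116 114 114 114 114 112 112 112 112 111 109 110 108 107 107 107 104
 107 105 104 103 102 103]
183 [130 123 120 122 121 121 121 117 118 117 117 117 114 116 113 114 114 114
 113 113 113 112 113 110]
185 [142 132 131 131 126 126 126 125 126 124 123 125 121 122 121 122 120 121
 121 117 117 117 116 116]
187 [ 59 147 139 138 139 138 137 135 134 133 133 131 131 130 130 130 128 127
 126 124 126 126 124 124]
189 [ 69 145 147 143 143 143 141 141 142 141 141 141 142 140 138 137 137 138
 136 137 135 133 133 132]
191 [ 73  69  64 147 139 137 139 138 139 139 140 141 142 140 139 140 140 142
 143 142 141 140 139 141]
```

Pulling up met the hood, so the foot is indeed under it, about 4–5 mm above the floor. I check the antenna's line in the top view, in the dock's own frame, for yaw in the grip.

Run:
```python
from h import *
o,A,d=st(); t=cam("top"); f=t["frame"].astype(float).max(2)
P=[]
for v in range(163,173):
    r=f[v,250:264]; base=(r[:4].mean()+r[-4:].mean())/2; w=np.clip(1-r/base,0,1); w[w<.25]=0
    u=250+(w*np.arange(14)).sum()/w.sum()
    for z in(.0555,):
        p=D_.T@(onz(t,u,v,z)-O_)*1e3; P.append(p)
    print(v,u.round(2),w.sum().round(2),p.round(1)[:2])
P=np.array(P)[1:]; k=np.polyfit(P[:,0],P[:,1],1); print("yaw",np.degrees(np.arctan(k[0])).round(2),"y mean",P[:,1].mean().round(2),"x",P[:,0].mean().round(1))
```

```text
t 15.2167 tcp dock mm [ 2.35 -2.3  15.7 ] yaw 0.05 pitch 4.59 roll 0.05 F dock [11.85  1.36 -9.14] T dock [ 0.011 -2.277  0.191] grip 66.4
163 256.37 2.4 [133.7   9.1]
164 256.46 3.52 [130.3   9. ]
165 256.48 3.46 [126.9   9.2]
166 256.55 3.62 [123.5   9.2]
167 256.55 3.62 [120.1   9.4]
168 256.55 3.63 [116.7   9.7]
169 256.54 3.61 [113.3   9.9]
170 256.55 3.56 [109.9  10.1]
171 256.64 3.37 [106.5  10. ]
172 256.64 3.39 [103.1  10.3]
yaw -2.66 y mean 9.65 x 116.7
```

The radio is yawed about -1.8° in the grip: the antenna line at x≈117 reads y 9.7 instead of 14. So the antenna end was riding on the -y rail. I unload, turn it straight about its foot and try again.

Request:
servo_tool(steps=[{"dx": 0.003,"dy": 0,"dz": -0.01,"wx": 0,"wy": 0,"wz": 0},{"dx": 0.005,"dy": 0.005,"dz": -0.02,"wx": 0,"wy": 0,"wz": 0.003},{"dx": 0.005,"dy": 0.012,"dz": -0.02,"wx": 0,"wy": 0,"wz": 0.007},{"dx": 0.005,"dy": 0.019,"dz": -0.02,"wx": 0,"wy": 0,"wz": 0.0105},{"dx": 0.005,"dy": 0.019,"dz": -0.02,"wx": 0,"wy": 0,"wz": 0.0105}])

```text
time_s: 15.68
eef_pos: [0.5667, 0.0441, 0.0283]
eef_rot: [-0.001, 0.998, 0.051, 0.039]
wrist_force: [7.7, -0.7, -0.9]
opening: 0.618
grasp_force: 67.7
```

```bash
cat >> h.py <<'E'
def topyaw(z=.0555):
    t=cam("top"); f=t["frame"].astype(float).max(2); P=[]
    for v in range(164,173):
        r=f[v,249:263]; base=(r[:3].mean()+r[-3:].mean())/2; w=np.clip(1-r/base,0,1); w[w<.25]=0
        P.append(D_.T@(onz(t,249+(w*np.arange(14)).sum()/w.sum(),v,z)-O_)*1e3)
    P=np.array(P); k=np.polyfit(P[:,0],P[:,1],1); print("ant yaw",np.degrees(np.arctan(k[0])).round(2),"y",P[:,1].mean().round(2),"at x",P[:,0].mean().round(1))
E
python3 -c "
from h import *
st(); topyaw()"
```

```text
t 15.6833 tcp dock mm [ 2.62 -0.85 14.33] yaw 1.95 pitch 4.52 roll 0.08 F dock [ 7.67 -1.25 -0.95] T dock [-0.069 -1.108 -0.078] grip 67.7
ant yaw 2.87 y 14.6 at x 117.0
```

Request:
servo_tool(steps=[{"dx": -0.005,"dy": 0,"dz": 0,"wx": 0,"wy": 0,"wz": 0},{"dx": -0.01,"dy": 0,"dz": -0.01,"wx": 0,"wy": 0.003,"wz": 0},{"dx": -0.012,"dy": 0,"dz": -0.02,"wx": -0.0003,"wy": 0.006,"wz": 0},{"dx": -0.015,"dy": 0,"dz": -0.03,"wx": -0.0005,"wy": 0.008,"wz": 0},{"dx": -0.015,"dy": 0,"dz": -0.03,"wx": -0.0005,"wy": 0.008,"wz": 0}])

```text
time_s: 16.15
eef_pos: [0.5658, 0.0441, 0.0257]
eef_rot: [-0.001, 0.998, 0.05, 0.027]
wrist_force: [8.1, 0.2, 2.1]
opening: 0.621
grasp_force: 68.1
```

```bash
python3 -c "
from h import *
st(); topyaw(); s=cam('side'); antenna(s,s['frame'],311,327,195,210,14)"
```

```text
t 16.15 tcp dock mm [ 1.76 -0.81 11.67] yaw 1.9 pitch 3.12 roll 0.02 F dock [ 8.08 -0.37  2.07] T dock [ 0.003 -1.08  -0.079] grip 68.1
 ** On entry to DLASCL parameter number  4 had an illegal value
 ** On entry to DLASCL parameter number  4 had an illegal value
 ** On entry to DLASCL parameter number  4 had an illegal value
 ** On entry to DLASCL parameter number  4 had an illegal value
 ** On entry to DLASCL parameter number  5 had an illegal value
 ** On entry to DLASCL parameter number  4 had an illegal valueh.py:39: RuntimeWarning: invalid value encountered in scalar divide
  P.append(D_.T@(onz(t,249+(w*np.arange(14)).sum()/w.sum(),v,z)-O_)*1e3)
Traceback (most recent call last):
  File "h.py", line 40, in topyaw
    P=np.array(P); k=np.polyfit(P[:,0],P[:,1],1); print("ant yaw",np.degrees(np.arctan(k[0])).round(2),"y",P[:,1].mean().round(2),"at x",P[:,0].mean().round(1))
                     ~~~~~~~~~~^^^^^^^^^^^^^^^^^
numpy.linalg.LinAlgError: SVD did not converge in Linear Least Squares
```

It passed the rail: z is down to 11.7 with light forces. I continue rotating down about the foot.

Request:
servo_tool(steps=[{"dx": -0.002,"dy": 0,"dz": -0.006,"wx": 0,"wy": 0.003,"wz": 0},{"dx": -0.004,"dy": 0,"dz": -0.012,"wx": -0.0003,"wy": 0.006,"wz": 0},{"dx": -0.006,"dy": 0,"dz": -0.02,"wx": -0.0005,"wy": 0.01,"wz": 0},{"dx": -0.006,"dy": 0,"dz": -0.02,"wx": -0.0005,"wy": 0.01,"wz": 0},{"dx": -0.006,"dy": 0,"dz": -0.02,"wx": -0.0005,"wy": 0.01,"wz": 0}])

```text
time_s: 16.62
eef_pos: [0.5651, 0.0441, 0.0235]
eef_rot: [-0.001, 0.999, 0.05, 0.012]
wrist_force: [8.7, 0.9, 0.1]
opening: 0.62
grasp_force: 68.0
```

```bash
sed -i 's/range(164,173)/range(164,170)/' h.py; python3 -c "
from h import *
st(); s=cam('side'); antenna(s,s['frame'],311,327,195,212,14)
try: topyaw(.052)
except Exception as e: print('x')" 2>/dev/null
```

```text
t 16.6167 tcp dock mm [ 1.07 -0.77  9.54] yaw 1.89 pitch 1.32 roll -0.07 F dock [8.7  0.28 0.07] T dock [-0.044 -1.051 -0.075] grip 68.0
antenna n 16 x 78.5 129.4 pitch 4.56 z at ends [26.4 30.4] rms 1.28
x
 ** On entry to DLASCL parameter number  4 had an illegal value
 ** On entry to DLASCL parameter number  4 had an illegal value
 ** On entry to DLASCL parameter number  4 had an illegal value
 ** On entry to DLASCL parameter number  4 had an illegal value
 ** On entry to DLASCL parameter number  5 had an illegal value
 ** On entry to DLASCL parameter number  4 had an illegal value
```

Request:
servo_tool(steps=[{"dx": -0.001,"dy": 0,"dz": -0.008,"wx": 0,"wy": 0.003,"wz": 0},{"dx": -0.002,"dy": 0,"dz": -0.016,"wx": -0.0003,"wy": 0.006,"wz": 0},{"dx": -0.003,"dy": 0,"dz": -0.025,"wx": -0.0005,"wy": 0.009,"wz": 0},{"dx": -0.003,"dy": 0,"dz": -0.028,"wx": -0.0006,"wy": 0.01,"wz": 0},{"dx": -0.003,"dy": 0,"dz": -0.028,"wx": -0.0006,"wy": 0.01,"wz": 0}])

```text
time_s: 17.13
eef_pos: [0.565, 0.0441, 0.0207]
eef_rot: [-0.001, 0.999, 0.05, -0.004]
wrist_force: [8.1, 0.8, 0.1]
opening: 0.623
grasp_force: 68.1
```

```bash
python3 -c "
from h import *
st()"
```

```text
t 17.1333 tcp dock mm [ 0.9  -0.72  6.67] yaw 1.89 pitch -0.46 roll -0.14 F dock [8.12 0.3  0.07] T dock [ 0.028 -1.382 -0.16 ] grip 68.1
```

Request:
servo_tool(steps=[{"dx": 0,"dy": 0,"dz": -0.004,"wx": 0,"wy": 0.001,"wz": 0},{"dx": 0,"dy": 0,"dz": -0.008,"wx": 0,"wy": 0.0025,"wz": 0},{"dx": 0,"dy": 0,"dz": -0.01,"wx": 0,"wy": 0.0025,"wz": 0},{"dx": 0,"dy": 0,"dz": -0.01,"wx": 0,"wy": 0.0025,"wz": 0},{"dx": 0,"dy": 0,"dz": -0.01,"wx": 0,"wy": 0.0025,"wz": 0}])

```text
time_s: 17.55
eef_pos: [0.5648, 0.0441, 0.0204]
eef_rot: [-0.001, 0.999, 0.05, -0.008]
wrist_force: [5.0, 0.5, 5.9]
opening: 0.622
grasp_force: 69.0
```

```bash
python3 -c "
from h import *
st()"
```

```text
t 17.55 tcp dock mm [ 0.76 -0.76  6.44] yaw 1.89 pitch -0.91 roll -0.18 F dock [5.05 0.13 5.87] T dock [-0.104 -1.098 -0.193] grip 69.0
```

On the floor: z 6.4 and Fz rising. I ease forward so the plate carries it to the front wall.

Request:
servo_tool(steps=[{"dx": 0.01,"dy": 0,"dz": 0,"wx": 0,"wy": 0,"wz": 0},{"dx": 0.02,"dy": 0.001,"dz": 0,"wx": 0,"wy": 0,"wz": 0},{"dx": 0.03,"dy": 0.002,"dz": 0,"wx": 0,"wy": 0,"wz": 0},{"dx": 0.03,"dy": 0.002,"dz": 0,"wx": 0,"wy": 0,"wz": 0},{"dx": 0.03,"dy": 0.002,"dz": 0,"wx": 0,"wy": 0,"wz": 0}])

```text
time_s: 17.97
eef_pos: [0.5669, 0.0443, 0.0204]
eef_rot: [-0.001, 0.999, 0.05, -0.009]
wrist_force: [1.3, -0.5, 9.6]
opening: 0.619
grasp_force: 69.2
```

Request:
servo_tool(steps=[{"dx": 0.004,"dy": 0,"dz": 0,"wx": 0,"wy": 0,"wz": 0},{"dx": 0.008,"dy": 0,"dz": 0,"wx": 0,"wy": 0,"wz": 0},{"dx": 0.008,"dy": 0,"dz": 0,"wx": 0,"wy": 0,"wz": 0},{"dx": 0.008,"dy": 0,"dz": 0,"wx": 0,"wy": 0,"wz": 0},{"dx": 0.008,"dy": 0,"dz": 0,"wx": 0,"wy": 0,"wz": 0}])

```text
time_s: 18.38
eef_pos: [0.5673, 0.0443, 0.0204]
eef_rot: [-0.001, 0.999, 0.05, -0.009]
wrist_force: [-0.8, -0.6, 12.0]
opening: 0.617
grasp_force: 69.4
```

```bash
python3 -c "
from h import *
st()"
```

```text
t 18.3833 tcp dock mm [ 3.24 -0.76  6.41] yaw 1.91 pitch -1.07 roll -0.19 F dock [-0.83 -0.56 11.97] T dock [-0.305 -0.284 -0.272] grip 69.4
```

Fz of 12 N suggests I press it on the floor and friction holds it. I relieve the downward push.

Request:
servo_tool(steps=[{"dx": 0,"dy": 0,"dz": 0.004,"wx": 0,"wy": 0,"wz": 0},{"dx": 0,"dy": 0,"dz": 0.008,"wx": 0,"wy": 0,"wz": 0},{"dx": 0,"dy": 0,"dz": 0.01,"wx": 0,"wy": 0,"wz": 0},{"dx": 0,"dy": 0,"dz": 0.01,"wx": 0,"wy": 0,"wz": 0},{"dx": 0,"dy": 0,"dz": 0.01,"wx": 0,"wy": 0,"wz": 0}])

```text
time_s: 18.8
eef_pos: [0.5672, 0.0443, 0.0204]
eef_rot: [-0.001, 0.999, 0.05, -0.009]
wrist_force: [3.3, -1.6, 7.3]
opening: 0.621
grasp_force: 68.8
```

```bash
python3 -c "
from h import *
st()"
```

```text
t 18.8 tcp dock mm [ 3.2  -0.72  6.41] yaw 1.91 pitch -1.08 roll -0.2 F dock [ 3.15 -1.78  7.26] T dock [-0.448 -0.932 -0.236] grip 68.8
```

Request:
servo_tool(steps=[{"dx": 0,"dy": 0,"dz": 0.005,"wx": 0,"wy": 0,"wz": 0},{"dx": 0,"dy": 0,"dz": 0.01,"wx": 0,"wy": 0,"wz": 0},{"dx": 0,"dy": 0,"dz": 0.015,"wx": 0,"wy": 0,"wz": 0},{"dx": 0,"dy": 0,"dz": 0.015,"wx": 0,"wy": 0,"wz": 0},{"dx": 0,"dy": 0,"dz": 0.015,"wx": 0,"wy": 0,"wz": 0}])

```text
time_s: 19.22
eef_pos: [0.5668, 0.0444, 0.0206]
eef_rot: [-0.001, 0.999, 0.05, -0.01]
wrist_force: [7.5, -0.6, -2.1]
opening: 0.619
grasp_force: 67.4
```

```bash
python3 -c "
from h import *
st(); s=cam('side'); np.save('s9.npy',s['frame']); antenna(s,s['frame'],311,327,196,212,13)
f=s['frame'].max(2); print(f[196:214,309:331:2])"
```

```text
t 19.2167 tcp dock mm [ 2.77 -0.57  6.6 ] yaw 1.92 pitch -1.12 roll -0.22 F dock [ 7.47 -1.13 -2.1 ] T dock [-0.398 -1.583 -0.093] grip 67.4
antenna n 16 x 78.2 129.4 pitch 1.1 z at ends [23.7 24.7] rms 0.54
[[212 212 219 221 217 213 214 213 222 184 131]
 [215 212 214 222 218 215 215 213 220 184 130]
 [216 214 210 221 219 216 215 214 216 192 101]
 [216 216 207 219 220 216 215 216 216 179  57]
 [218 217 209 213 220 218 215 216 217 145  60]
 [220 217 212 211 221 220 218 220 220 146  59]
 [222 220 218 213 222 226 225 204 185 163  79]
 [228 213 213 189 180 178 173 135  94 135 109]
 [192 151 150 111  78  50  20  19  20  39 178]
 [ 85  22  19  20  18  19  17  14  13  29 207]
 [ 17  18  18  14  12  11   9  34  69 139 185]
 [ 13  15  25  72  66 100 140 147 159 192 185]
 [ 31  87  91 163 153 167 193 198 197 191 185]
 [ 40 122 122 205 192 188 186 192 194 191 186]
 [ 29 109 115 168 189 188 184 189 194 190 187]
 [ 11  87 101 108 191 189 184 186 195 192 187]
 [  9  64  75  93 193 188 186 184 194 193 188]
 [ 17  56  53  47 196 189 187 183 195 194 188]]
```

Plate is still about 4.5 mm back, so it is not at the wall yet. I ease forward further.

Request:
servo_tool(steps=[{"dx": 0.006,"dy": 0,"dz": 0,"wx": 0,"wy": 0,"wz": 0},{"dx": 0.012,"dy": 0.001,"dz": 0,"wx": 0,"wy": 0,"wz": 0},{"dx": 0.018,"dy": 0.001,"dz": 0,"wx": 0,"wy": 0,"wz": 0},{"dx": 0.018,"dy": 0.001,"dz": 0,"wx": 0,"wy": 0,"wz": 0},{"dx": 0.018,"dy": 0.001,"dz": 0,"wx": 0,"wy": 0,"wz": 0}])

```text
time_s: 19.68
eef_pos: [0.5673, 0.0445, 0.0206]
eef_rot: [-0.001, 0.999, 0.051, -0.011]
wrist_force: [2.1, -4.6, 2.6]
opening: 0.619
grasp_force: 68.2
```

```bash
python3 -c "
from h import *
st()"
```

```text
t 19.6833 tcp dock mm [ 3.24 -0.51  6.57] yaw 1.94 pitch -1.29 roll -0.23 F dock [ 1.82 -4.71  2.63] T dock [-0.887 -0.875 -0.025] grip 68.2
```

Stopped at the wall. I remove the side load, seat it lightly downward, and release.

Request:
servo_tool(steps=[{"dx": -0.004,"dy": -0.004,"dz": 0,"wx": 0,"wy": 0,"wz": 0},{"dx": -0.008,"dy": -0.008,"dz": -0.005,"wx": 0,"wy": 0,"wz": 0},{"dx": -0.008,"dy": -0.008,"dz": -0.01,"wx": 0,"wy": 0,"wz": 0},{"dx": -0.008,"dy": -0.008,"dz": -0.01,"wx": 0,"wy": 0,"wz": 0},{"dx": -0.008,"dy": -0.008,"dz": -0.01,"wx": 0,"wy": 0,"wz": 0}])

```text
time_s: 20.1
eef_pos: [0.5673, 0.0445, 0.0205]
eef_rot: [-0.002, 0.999, 0.051, -0.01]
wrist_force: [1.7, -0.5, 7.9]
opening: 0.617
grasp_force: 69.0
```

```bash
python3 -c "
from h import *
st()"
```

```text
t 20.1 tcp dock mm [ 3.25 -0.51  6.49] yaw 1.93 pitch -1.18 roll -0.28 F dock [ 1.65 -0.65  7.89] T dock [-0.387 -0.891 -0.111] grip 69.0
```

Request:
servo_tool(steps=[{"dx": 0,"dy": 0,"dz": 0,"wx": 0,"wy": 0,"wz": 0},{"dx": 0,"dy": 0,"dz": 0,"wx": 0,"wy": 0,"wz": 0},{"dx": 0,"dy": 0,"dz": 0,"wx": 0,"wy": 0,"wz": 0},{"dx": 0,"dy": 0,"dz": 0,"wx": 0,"wy": 0,"wz": 0},{"dx": 0,"dy": 0,"dz": 0,"wx": 0,"wy": 0,"wz": 0}], jaw=0.9)

```text
time_s: 20.52
eef_pos: [0.5652, 0.0445, 0.0186]
eef_rot: [-0.002, 0.999, 0.051, -0.013]
wrist_force: [-0.2, 0.3, 0.3]
opening: 0.901
grasp_force: 0.0
```

```bash
python3 -c "
from h import *
st(); s=cam('side'); np.save('s10.npy',s['frame']); antenna(s,s['frame'],311,327,196,212,13)"
```

```text
t 20.5167 tcp dock mm [ 1.2  -0.42  4.65] yaw 1.94 pitch -1.43 roll -0.31 F dock [-0.13  0.28  0.26] T dock [-0.034  0.014 -0.025] grip 0.0
antenna n 16 x 78.3 129.4 pitch 1.27 z at ends [23.3 24.5] rms 0.66
```

Request:
servo_tool(steps=[{"dx": 0,"dy": 0,"dz": 0.15,"wx": 0,"wy": 0,"wz": 0},{"dx": 0,"dy": 0,"dz": 0.4,"wx": 0,"wy": 0,"wz": 0},{"dx": 0,"dy": 0,"dz": 0.7,"wx": 0,"wy": 0,"wz": 0},{"dx": 0,"dy": 0,"dz": 0.95,"wx": 0,"wy": 0,"wz": 0},{"dx": 0,"dy": 0,"dz": 1.0,"wx": 0,"wy": 0,"wz": 0}])

```text
time_s: 20.98
eef_pos: [0.569, 0.044, 0.1241]
eef_rot: [-0.001, 0.999, 0.051, -0.008]
wrist_force: [1.1, 0.7, 0.9]
opening: 0.899
grasp_force: 0.0
```

Request:
servo_tool(steps=[{"dx": -0.1,"dy": -0.15,"dz": 0.2,"wx": 0,"wy": 0,"wz": 0},{"dx": -0.3,"dy": -0.3,"dz": 0.4,"wx": 0,"wy": 0,"wz": 0},{"dx": -0.5,"dy": -0.5,"dz": 0.6,"wx": 0,"wy": 0,"wz": 0},{"dx": -0.8,"dy": -0.8,"dz": 0.7,"wx": 0,"wy": 0,"wz": 0},{"dx": -1,"dy": -1,"dz": 0.7,"wx": 0,"wy": 0,"wz": 0}])

```text
time_s: 21.4
eef_pos: [0.4657, -0.0571, 0.191]
eef_rot: [-0.001, 0.999, 0.051, -0.01]
wrist_force: [1.1, -0.5, 0.5]
opening: 0.896
grasp_force: 0.0
```

Request:
servo_tool(steps=[{"dx": -0.2,"dy": -0.2,"dz": 0,"wx": 0,"wy": 0,"wz": 0},{"dx": -0.3,"dy": -0.4,"dz": 0,"wx": 0,"wy": 0,"wz": 0},{"dx": -0.4,"dy": -0.6,"dz": 0,"wx": 0,"wy": 0,"wz": 0},{"dx": -0.4,"dy": -0.8,"dz": 0,"wx": 0,"wy": 0,"wz": 0},{"dx": -0.4,"dy": -1,"dz": 0,"wx": 0,"wy": 0,"wz": 0}])

```text
time_s: 21.82
eef_pos: [0.4253, -0.1565, 0.1888]
eef_rot: [-0.002, 0.999, 0.05, -0.012]
wrist_force: [-0.0, 0.4, 0.2]
opening: 0.895
grasp_force: 0.0
```

Request:
servo_tool(steps=[{"dx": -0.1,"dy": -0.2,"dz": 0,"wx": 0,"wy": 0,"wz": 0},{"dx": -0.2,"dy": -0.4,"dz": 0,"wx": 0,"wy": 0,"wz": 0},{"dx": -0.2,"dy": -0.6,"dz": 0,"wx": 0,"wy": 0,"wz": 0},{"dx": -0.2,"dy": -0.8,"dz": 0,"wx": 0,"wy": 0,"wz": 0},{"dx": -0.2,"dy": -1,"dz": 0,"wx": 0,"wy": 0,"wz": 0}])

```text
time_s: 22.23
eef_pos: [0.4056, -0.2565, 0.1886]
eef_rot: [-0.002, 0.999, 0.05, -0.012]
wrist_force: [-0.2, -0.2, -0.2]
opening: 0.894
grasp_force: 0.0
```

Run:
```python
from h import *
t=cam("top"); s=cam("side"); np.save("t11.npy",t["frame"]); np.save("s11.npy",s["frame"])
print(ctrl.get_obs()["time_s"])
antenna(s,s["frame"],311,327,197,212,13)
h=cv2.cvtColor(t["frame"],cv2.COLOR_RGB2HSV)
m=((h[...,0]>5)&(h[...,0]<17)&(h[...,1]>215)&(h[...,2]>110)); m[:150]=0;m[260:]=0;m[:,:235]=0;m[:,290:]=0
m=cv2.morphologyEx(m.astype(np.uint8),cv2.MORPH_OPEN,np.ones((2,2)))
y,x=np.nonzero(m); print("orange",len(x),x.min(),x.max(),y.min(),y.max())
P=np.array([D_.T@(onz(t,u,v,.048)-O_)*1e3 for u,v in zip(x,y)]); print("band ctr dock",P.mean(0).round(1))
f=t["frame"].astype(float).max(2); Q=[]
u,v=proj(t,O_+D_@np.array([100,14,22])/1e3); print(u,v)
for r in range(int(v)-12,int(v)+14):
    w=f[r,int(u)-7:int(u)+8]; k=np.nonzero(w<80)[0]; print(r,w.astype(int))
```

```text
22.3333
antenna n 16 x 78.2 129.4 pitch 0.37 z at ends [23.9 24.2] rms 0.44
orange 83 254 270 188 193
band ctr dock [41.1 -2.5 34. ]
255.87622462004086 174.45357427860728
162 [185 186 185 187 187 190 193 188 186 191 188 186 185 186 184]
163 [188 190 189 189 193 192 193 143 137 190 195 191 192 194 192]
164 [191 191 191 191 201 146  19  20   8  86 203 199 185 190 190]
165 [195 196 195 197 208 111  21  27  14  99 213 211  65  70  70]
166 [195 194 195 197 208 165  21  29  16  94 217 214  80  88  88]
167 [199 199 199 201 212 165  23  28  17  36 231 226 114 123 124]
168 [199 207 200 202 211 177  22  29  18  42 255 253 113 122 121]
169 [197 231 193 195 202 229  25  28  23  45 255 247 109 118 119]
170 [224 226 185 180 195 212  22  29  24   0 248 236 102 112 112]
171 [210 211 212 183 222 209  22  26  23   0 251 242 103 116 111]
172 [214 216 216 220 227 214  24  28  24   1 255 246 110 115  83]
173 [219 217 220 222 229 213  63  28  24   0 254 250 113  82  89]
174 [217 217 216 222 223 211  60  26  26   6 181 247 108  83  90]
175 [220 221 220 224 196 216  69  26  24   8 164 223  80  89  94]
176 [196 196 198 199 204 220 119  25  25  11 167 222  86  91  93]
177 [202 204 205 208 212 222 118  26  29  16 114 111  46  48  68]
178 [ 97  99 108 122 108 154  72  33  36  22  34  64  60  55 140]
179 [166 143 145 147 123 131  76  38  35  25  34  63  61  51 135]
180 [186 137 138 141 122 128 103  37  35  27  33  65  62  57 102]
181 [182 136 119 121 125 132 104  38  37  29  19  64  63  58  48]
182 [186 139 114 123 124 128 102  35  38  28  19  47  45  44  25]
183 [234 145  57  67  44  43  49  32  26  22  13  18  16  24  18]
184 [234 147  41  28  30  37  31  31  34  34  34  36  35  32  32]
185 [234 148  50   9   4  32  34  31  33  32  32  30  30  33  33]
186 [233 149  77  14   0  30  34  33  35  32  34  34  32  35  33]
187 [234 161  75  13   3  56  53  48  77  75  72 102 100  98 123]
```

Run:
```python
from h import *
t=cam("top"); f=t["frame"].astype(float).max(2)
P=[]
for r in range(165,177):
    w=f[r,250:262]; base=205; k=np.clip(1-w/base,0,1); k[k<.15]=0; k[9:]=0
    P.append(D_.T@(onz(t,250+(k*np.arange(12)).sum()/k.sum(),r,.036)-O_)*1e3)
P=np.array(P); k=np.polyfit(P[:,0],P[:,1],1); print("yaw",np.degrees(np.arctan(k[0])).round(2),"y",P[:,1].mean().round(2))
print("tip x",[(D_.T@(onz(t,255.3,r,z)-O_)*1e3)[0].round(1) for r,z in((162.7,.036),(163.2,.036))])
m=cv2.cvtColor(t["frame"],cv2.COLOR_RGB2HSV); h=((m[...,0]>22)&(m[...,0]<33)&(m[...,1]>200)&(m[...,2]>100))[165:250,235:290]
y,x=np.nonzero(h); print("hood front x",np.median([(D_.T@(onz(t,u+235,165+y[x==u].min()-.5,.059)-O_)*1e3)[0] for u in range(x.min()+3,x.max()-2)]).round(1))
# heights along side cam: top/bottom of antenna edges vs expected 15.5..28.5
s=cam("side"); g=s["frame"].astype(float).max(2)
for u in(314,318,322):
    c=g[196:214,u]; k=np.nonzero(c<110)[0]; print(u,[ony(s,u,196+e,14)[1].round(1) for e in(k.min()-.5,k.max()+.5)])
```

```text
yaw -0.39 y 14.34
tip x [np.float64(140.4), np.float64(138.7)]
hood front x -45.7
314 [np.float64(29.4), np.float64(-7.1)]
318 [np.float64(31.5), np.float64(15.5)]
322 [np.float64(29.7), np.float64(17.6)]
```

All consistent with home: hood gives c≈8, antenna tip gives ≈9, yaw -0.4°, pitch 0.4°. To make sure it is fully down, I touch the face lightly with the shut fingertips; home should read 34 mm above the floor.

Request:
servo_tool(steps=[{"dx": 0.2,"dy": 0.25,"dz": 0,"wx": 0,"wy": 0,"wz": 0},{"dx": 0.4,"dy": 0.5,"dz": 0,"wx": 0,"wy": 0,"wz": 0},{"dx": 0.6,"dy": 0.75,"dz": 0,"wx": 0,"wy": 0,"wz": 0},{"dx": 0.65,"dy": 0.9,"dz": 0,"wx": 0,"wy": 0,"wz": 0},{"dx": 0.67,"dy": 1,"dz": 0,"wx": 0,"wy": 0,"wz": 0}], jaw=0)

```text
time_s: 22.85
eef_pos: [0.4737, -0.1528, 0.1889]
eef_rot: [-0.002, 0.999, 0.052, -0.012]
wrist_force: [-0.3, -0.5, 0.2]
opening: 0.189
grasp_force: 0.0
```

Request:
servo_tool(steps=[{"dx": 0.2,"dy": 0.25,"dz": 0,"wx": 0,"wy": 0,"wz": 0},{"dx": 0.4,"dy": 0.5,"dz": 0,"wx": 0,"wy": 0,"wz": 0},{"dx": 0.6,"dy": 0.75,"dz": 0,"wx": 0,"wy": 0,"wz": 0},{"dx": 0.65,"dy": 0.9,"dz": 0,"wx": 0,"wy": 0,"wz": 0},{"dx": 0.67,"dy": 1,"dz": 0,"wx": 0,"wy": 0,"wz": 0}])

```text
time_s: 23.27
eef_pos: [0.5403, -0.0535, 0.189]
eef_rot: [-0.002, 0.999, 0.052, -0.012]
wrist_force: [-1.1, -0.3, 0.1]
opening: -0.001
grasp_force: 0.0
```

Request:
servo_tool(steps=[{"dx": 0.2,"dy": 0.25,"dz": 0,"wx": 0,"wy": 0,"wz": 0},{"dx": 0.4,"dy": 0.5,"dz": 0,"wx": 0,"wy": 0,"wz": 0},{"dx": 0.6,"dy": 0.75,"dz": -0.1,"wx": 0,"wy": 0,"wz": 0},{"dx": 0.68,"dy": 1,"dz": -0.3,"wx": 0,"wy": 0,"wz": 0},{"dx": 0.68,"dy": 1,"dz": -0.6,"wx": 0,"wy": 0,"wz": 0}])

```text
time_s: 23.68
eef_pos: [0.611, 0.0478, 0.1316]
eef_rot: [-0.002, 0.999, 0.052, -0.008]
wrist_force: [0.0, 0.8, 0.2]
opening: -0.002
grasp_force: 0.0
```

```bash
python3 -c "
from h import *
st()"
```

```text
t 23.6833 tcp dock mm [ 47.14  -0.19 117.62] yaw 2.11 pitch -0.93 roll -0.27 F dock [0.05 0.76 0.24] T dock [-0.003 -0.009  0.001] grip 0.0
```

Request:
servo_tool(steps=[{"dx": 0,"dy": 0,"dz": -0.25,"wx": 0,"wy": 0,"wz": 0},{"dx": 0,"dy": 0,"dz": -0.5,"wx": 0,"wy": 0,"wz": 0},{"dx": 0,"dy": 0,"dz": -0.65,"wx": 0,"wy": 0,"wz": 0},{"dx": 0,"dy": 0,"dz": -0.72,"wx": 0,"wy": 0,"wz": 0},{"dx": 0,"dy": 0,"dz": -0.77,"wx": 0,"wy": 0,"wz": 0}])

```text
time_s: 24.1
eef_pos: [0.6069, 0.044, 0.0512]
eef_rot: [-0.002, 0.999, 0.05, -0.013]
wrist_force: [-0.1, 0.4, 0.9]
opening: 0.003
grasp_force: 0.0
```

Request:
servo_tool(steps=[{"dx": 0,"dy": 0,"dz": -0.01,"wx": 0,"wy": 0,"wz": 0},{"dx": 0,"dy": 0,"dz": -0.02,"wx": 0,"wy": 0,"wz": 0},{"dx": 0,"dy": 0,"dz": -0.03,"wx": 0,"wy": 0,"wz": 0},{"dx": 0,"dy": 0,"dz": -0.035,"wx": 0,"wy": 0,"wz": 0},{"dx": 0,"dy": 0,"dz": -0.035,"wx": 0,"wy": 0,"wz": 0}])

```text
time_s: 24.52
eef_pos: [0.6088, 0.0441, 0.0497]
eef_rot: [-0.002, 0.999, 0.051, -0.011]
wrist_force: [-0.5, 0.5, 0.5]
opening: 0.003
grasp_force: 0.0
```

```bash
python3 -c "
from h import *
st()"
```

```text
t 24.5167 tcp dock mm [44.66 -3.75 35.72] yaw 1.93 pitch -1.23 roll -0.25 F dock [-0.44  0.57  0.46] T dock [ 0.018 -0.015  0.03 ] grip 0.0
```

No contact down to 35.7 mm, so it is not perched higher. Two more millimetres.

Request:
servo_tool(steps=[{"dx": 0,"dy": 0,"dz": -0.005,"wx": 0,"wy": 0,"wz": 0},{"dx": 0,"dy": 0,"dz": -0.01,"wx": 0,"wy": 0,"wz": 0},{"dx": 0,"dy": 0,"dz": -0.015,"wx": 0,"wy": 0,"wz": 0},{"dx": 0,"dy": 0,"dz": -0.02,"wx": 0,"wy": 0,"wz": 0},{"dx": 0,"dy": 0,"dz": -0.02,"wx": 0,"wy": 0,"wz": 0}])

```text
time_s: 24.93
eef_pos: [0.6086, 0.0442, 0.0482]
eef_rot: [-0.002, 0.999, 0.051, -0.011]
wrist_force: [-3.4, -0.3, 9.5]
opening: -0.001
grasp_force: 4.5
```

Request:
servo_tool(steps=[{"dx": 0,"dy": 0,"dz": -0.005,"wx": 0,"wy": 0,"wz": 0},{"dx": 0,"dy": 0,"dz": -0.01,"wx": 0,"wy": 0,"wz": 0},{"dx": 0,"dy": 0,"dz": -0.01,"wx": 0,"wy": 0,"wz": 0},{"dx": 0,"dy": 0,"dz": -0.01,"wx": 0,"wy": 0,"wz": 0},{"dx": 0,"dy": 0,"dz": -0.01,"wx": 0,"wy": 0,"wz": 0}])

```text
time_s: 25.35
eef_pos: [0.6086, 0.0442, 0.0482]
eef_rot: [-0.002, 0.999, 0.051, -0.011]
wrist_force: [-6.7, -0.1, 15.3]
opening: 0.004
grasp_force: 7.7
```

```bash
python3 -c "
from h import *
st()"
```

```text
t 25.35 tcp dock mm [44.51 -3.58 34.18] yaw 1.95 pitch -1.28 roll -0.25 F dock [-6.74  0.34 15.34] T dock [0.166 1.153 0.015] grip 7.7
```

The face is solid at 34.2 mm near the antenna end, so the radio is fully home. I retreat, check that nothing shifted, and hand in.

Request:
servo_tool(steps=[{"dx": 0,"dy": 0,"dz": 0.1,"wx": 0,"wy": 0,"wz": 0},{"dx": 0,"dy": 0,"dz": 0.4,"wx": 0,"wy": 0,"wz": 0},{"dx": 0,"dy": 0,"dz": 0.7,"wx": 0,"wy": 0,"wz": 0},{"dx": 0,"dy": 0,"dz": 0.95,"wx": 0,"wy": 0,"wz": 0},{"dx": 0,"dy": 0,"dz": 1.0,"wx": 0,"wy": 0,"wz": 0}])

```text
time_s: 25.77
eef_pos: [0.6114, 0.0439, 0.1516]
eef_rot: [-0.001, 0.999, 0.051, -0.007]
wrist_force: [0.4, -0.9, 0.6]
opening: 0.002
grasp_force: 0.0
```

Request:
servo_tool(steps=[{"dx": -0.2,"dy": -0.2,"dz": 0.1,"wx": 0,"wy": 0,"wz": 0},{"dx": -0.4,"dy": -0.4,"dz": 0.2,"wx": 0,"wy": 0,"wz": 0},{"dx": -0.6,"dy": -0.6,"dz": 0.2,"wx": 0,"wy": 0,"wz": 0},{"dx": -0.8,"dy": -0.8,"dz": 0.2,"wx": 0,"wy": 0,"wz": 0},{"dx": -1,"dy": -1,"dz": 0.2,"wx": 0,"wy": 0,"wz": 0}])

```text
time_s: 26.18
eef_pos: [0.5072, -0.0564, 0.1658]
eef_rot: [-0.002, 0.999, 0.051, -0.011]
wrist_force: [1.3, -0.8, 0.3]
opening: 0.0
grasp_force: 0.0
```

Run:
```python
from h import *
s=cam("side"); antenna(s,s["frame"],311,327,197,212,13); print(workorder.hand_in())
```

```text
antenna n 16 x 78.2 129.4 pitch 0.61 z at ends [23.7 24.2] rms 0.31
the job is handed in; nothing more can be done
None
```

The orange-banded radio is loaded face up in the blue dock, flat on the floor behind the front wall, released, and handed in at about 26 s; hand-in returned no verdict.

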